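# Tip ring blanks into the counting box and hold its inspection flap at the mark

### The arm

A 6-joint arm with a two-finger parallel gripper is mounted at the origin on a cart in front of the work surface, level with it; the furniture and walls round the work are solid. World frame = base frame: x ahead of the robot, y to its left, z up, the work surface at z = 0. Lengths are in m, angles in rad, forces in N, time in s.
With the tool pointing down it reaches from about 0.35 to 0.85 m from the base axis. Payload 8.1 kg.
Tool frame: the origin (TCP) lies midway between the tips of the shut fingers; the grasp point (between the pads) lies 19 mm behind it (pinch_z is the distance from the TCP to the grasp point, in m); x points along the fingers, y is the direction in which the jaws open and shut, and the axes are right-handed (so a half turn about x gives the same grasp; the last joint's range is limited). The gripper opens to 93 mm and grips with 3 to 60 N. Pads are 15 mm wide; open, the fingers measure 128 mm over their backs; the gripper's body (75 mm by 188 mm) begins 65 mm behind the grasp point.
Start: joints at [-1.207, 0.13, 1.488, -0, 1.523, -0.085], TCP at [0.26, -0.541, 0.219] pointing down, gripper open.
Joint ranges: [-2.96, 2.96], [-0.89, 2.26], [0.02, 2.5], [-1.34, 4.48], [0, 2.73], [-2.66, 2.66]. Speed limits (rad/s): [2.39, 2.39, 2.79, 3.14, 3.14, 3.14].

### API

Orientations are given as [roll, pitch, yaw] about the fixed x, y, z axes, in that order (R = Rz(yaw) Ry(pitch) Rx(roll)).
In Python, from station import * gives the robot as it stands.
- The arm moves only by the tool step_arm, never from a script. Its argument "rows" is a list of rows, each an object of numbers: "dx", "dy", "dz": the shift along the world's x, y, z in mm; "yaw": the turn about the world's z in degrees. A call has 1 to 10 rows; each row is the pose to reach, as a shift and turn from the pose measured when the call began; what a row does not reach only later rows make up. A row lasts 1/8 s, in which the tool goes at most 62.5 mm and 10.7 degrees, less where a joint would pass 70% of its speed; a pose out of reach is approached as far as the arm can. A call with a gripper value outside its range is refused whole. "fingers" is the closure, from 0 (fully open) to 1 (shut), set as the call begins (left out, the last holds). The fingers move at their own pace and stop on an object; the grip force is fixed at half the most. Time passes only in rows, so rows that repeat a pose let the fingers close. It gives the time, the measured TCP pose, the force and the opening at its end, in the units of the state.
- get_obs(): the state, without advancing time (a new reading comes with each control period).
- capture(name): name is "side" or "top"; returns a dict with "image" (480x640x3 uint8, red, green, blue), "mtx" (3x3 intrinsics, pixels), "eye" and "rotation" of the camera in the world. Camera axes: x right, y up, looking along -z (the intrinsics and any distortion apply to the point x, -y, -z); pixel columns grow to the right and rows downward; lengths in m; the calibration is good to about 2 mm. A picture is of the moment at which its call begins. There is no depth.
- finish_job(): hands the job in, once; it reports no verdict.
The state is a dict: "time_s": time; "q": joint angles; "qvel": joint speeds; "joint_torque": joint torques, N m; "eef_pos": TCP position; "tool_rot": TCP orientation; "ft_force": force on the tool from outside, world axes, zero at the start; "torque": the same for the moment, N m; "grip_width": finger opening in m.
Only numpy, scipy, OpenCV 4.12 (cv2) and the standard library are available. Lean on these libraries where they do the work, as an engineer would, in place of code of your own. Each camera call takes 0.05 s, during which the arm holds its last target.

### The job

Tip the three brass rings out of the aluminium scoop tray into the open mouth of the grey counting box, without the fingers touching the rings, and set the empty tray down flat on the bench. Then lift the box's hinged steel flap until its red pointer stands level with the yellow mark and hold it there for inspection: finish with the gripper still holding the flap up, because it falls shut when let go. Leave the tape roll, the red tin and the eraser where they are.

Things in the scene. Friction and masses are not known exactly. Their poses are not given: they have to be found in the camera images.
- tray: loose aluminium scoop tray, 0.12 kg, 108 (x) x 86 (y) mm; origin: centre of its underside. Open lip at -x (toward the robot at yaw 0), 20 mm walls on the other sides, floor 3 mm thick; the last 20 mm rise 12 degrees to the lip; rings slide off when it is tipped lip-down 35 to 45 degrees. Blue upright grip tab at the back, 10 (x) x 50 (y) x 62 mm high
- tray_tab (a point): grip point in the blue tab, on its mid-plane, 45 mm above the tray's underside; at (+46, 0, +45) mm in the tray's frame; axes as the tray's
- tray_lip (a point): middle of the tray's lip edge, at (-57, 0, +7) mm in the tray's frame
- ring0: unfinished brass ring, 22 mm across, 6 mm thick, 12 g, polished (slides on the tray and the ramp with friction about 0.2); origin at the centre of its underside; lies loose on the tray floor at the start
- ring1: unfinished brass ring, 22 mm across, 6 mm thick, 12 g, polished (slides on the tray and the ramp with friction about 0.2); origin at the centre of its underside; lies loose on the tray floor at the start
- ring2: unfinished brass ring, 22 mm across, 6 mm thick, 12 g, polished (slides on the tray and the ramp with friction about 0.2); origin at the centre of its underside; lies loose on the tray floor at the start
- counting_box: grey sheet-metal box fixed to the bench, 120 (x) x 270 (y) mm, 4 mm walls, rim 80 mm high (100 at the mouth's front); origin: centre of its underside, front faces -x. +y half: open mouth, 112 x 129 mm inside, over a ramp that falls from 55 mm at the +y wall to the floor at the middle. -y half: bay under the flap. White degree disc (radius 75) outside the -y wall
- mouth (a point): centre of the open mouth at rim height, at (0, +68, +80) mm in the box's frame; axes as the box's. Keep the arm low here: a lamp and clamps hang over the back of the bench, from x = 0.57 m outward, their lowest parts 0.42 to 0.55 m above the bench
- flap_hinge (a point): point on the flap's hinge axis in the middle of the flap's width, at (+51, -67, +84) mm in the box's frame; axes as the box's; the hinge axis is its y axis
- flap (a joint): angle of the steel flap, rad: 0 = shut (level), grows as the front edge rises, up to 1.6; about 0.25 kg, nearly free hinge, falls shut when let go. The flap reaches 111 mm forward (-x of the box) from the hinge and is 128 mm wide
- knob (a point): centre of the black grip knob in front of the flap, 151 mm from the hinge axis on the flap's middle line (level with the hinge when shut): a cylinder 20 mm in diameter, 26 mm long, lying across (along the box's y), on an 8 mm stem with its centre 40 mm ahead of the flap's front edge; axes as the flap's
- pointer (a point): tip of the red pointer peg on the flap's -y edge, 92 mm from the hinge axis; it moves with the flap
- mark (a joint): angle at which the yellow mark is set, rad, on the same scale as the flap's joint (pointer and mark meet when both joints are equal); clamped, does not move in use
- mark_tip (a point): point of the yellow mark beside the degree disc, 92 mm from the hinge axis, where the pointer tip must come
- tape_roll2: roll of beige tape lying flat, 88 mm across, 19 mm high; origin at the centre of its underside; bystander
- red_tin: round tin with a red lid, 65 mm across, 24 mm high; origin at the centre of its underside; bystander
- grey_eraser: grey abrasive rubber block, 24 x 52 x 13 mm; origin at the centre of its underside; bystander
Mind the look-alikes: they are no part of the job. There is more than one size of the tray; the one meant has the size given above.

How it is judged:
By the outcome, as a careful person would: the job done as asked, in the order asked, and still so for the second after the job is handed in, while the arm keeps its last pose, push and grip.
It also fails if it takes over 61 s, if anything falls off the work surface, if the arm or the gripper's body presses on something with over 40 N, if the wrist force passes 120 N, or if a joint passes its speed limit or range.

## Working session

There is one attempt and no reset: what is moved stays moved. The work goes in short steps, Python scripts to look and compute and a tool call to move; the robot and the scene stay as the last step left them, time stands still between calls to the robot, and variables do not carry over. Pictures are saved under pics/ and viewed, and the job is handed in when it is done.

Besides the shell and the picture viewer there is one more tool, called after "Call:" as name([rows], argument=value, ...), one row to a line, values as JSON. step_arm: Moves the arm, as the interface text tells. Its arguments: {"type":"object","properties":{"rows":{"type":"array"},"fingers":{"type":"number"}},"required":["rows"]}

```bash
ls; mkdir -p pics; python3 - <<'E'
from station import *
import cv2
print(get_obs())
for n in("side","top"):
    c=capture(n); cv2.imwrite(f"pics/{n}0.png",c["image"][:,:,::-1]); print(n,c["mtx"],c["eye"],c["rotation"],[k for k in c])
E
```

```text
pics
{'time_s': 0.0, 'q': array([-1.20740627e+00,  1.31162392e-01,  1.48926110e+00, -1.46895970e-05,
        1.52295684e+00, -8.53852600e-02]), 'qvel': array([ 3.60502308e-04, -7.67289367e-04, -2.91820660e-04,  3.83273551e-05,
        1.99135525e-03, -4.11646406e-04]), 'joint_torque': array([ 2.26295386e-03, -5.59831703e+01, -4.91757810e+01,  7.69509422e-02,
        3.52764514e-02, -1.58348134e-04]), 'eef_pos': array([ 0.26014489, -0.54006181,  0.21759667]), 'tool_rot': array([-1.64797478,  1.56900858,  1.94239391]), 'ft_force': array([0.06116984, 0.54111839, 1.43595811]), 'torque': array([ 0.02364799, -0.02112969,  0.00521937]), 'grip_width': 0.09303102817245154}
side [[620.63118087   0.         315.2677282 ]
 [  0.         620.63118087 242.25601551]
 [  0.           0.           1.        ]] [ 0.09785993 -1.23337054  1.27514244] [ 0.89619812  0.01856697 -0.30503837] ['image', 'mtx', 'eye', 'rotation']
top [[455.15683962   0.         326.4574808 ]
 [  0.         455.15683962 240.98120872]
 [  0.           0.           1.        ]] [0.36586947 0.20774081 1.37434043] [ 0.12041457  0.00937137 -1.55578983] ['image', 'mtx', 'eye', 'rotation']
```

View pics/side0.png

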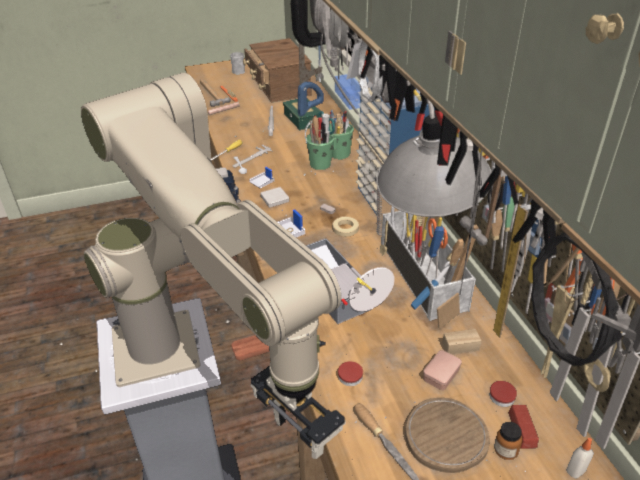

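View pics/top0.png

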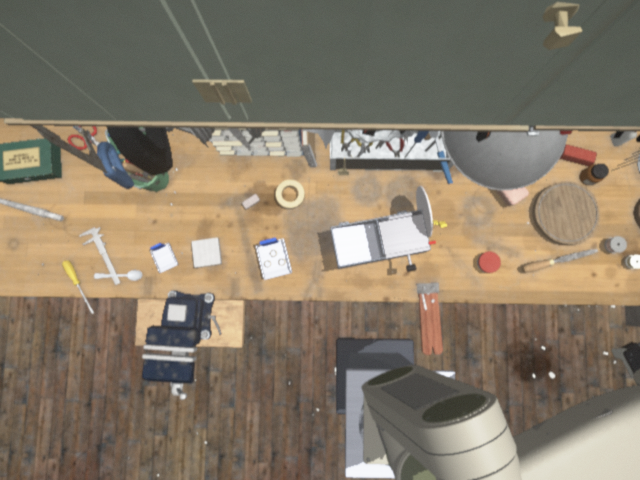

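```bash
cat > h.py <<'E'
import numpy as np, cv2
from scipy.spatial.transform import Rotation as R
from scipy.optimize import least_squares
def rot(c): return R.from_euler('xyz',c["rotation"]).as_matrix()
def proj(c,P):
    P=np.atleast_2d(P); pc=(P-c["eye"])@rot(c); pc=pc*[1,-1,-1]
    uv=pc@np.array(c["mtx"]).T; return uv[:,:2]/uv[:,2:]
def onplane(c,uv,z):
    uv=np.atleast_2d(uv); d=np.c_[uv,np.ones(len(uv))]@np.linalg.inv(c["mtx"]).T*[1,-1,-1]
    d=d@rot(c).T; e=np.array(c["eye"]); return e+d*((z-e[2])/d[:,2])[:,None]
def crop(c,u0,u1,v0,v1,s,name):
    im=c["image"][v0:v1,u0:u1,::-1]; im=cv2.resize(im,None,fx=s,fy=s,interpolation=cv2.INTER_CUBIC)
    for u in range((u0+9)//10*10,u1,10): cv2.putText(im,str(u),(int((u-u0)*s),8),0,.3,(0,0,255)); cv2.line(im,(int((u-u0+.5)*s),10),(int((u-u0+.5)*s),16),(0,0,255))
    for v in range((v0+9)//10*10,v1,10): cv2.putText(im,str(v),(0,int((v-v0+.5)*s)+3),0,.3,(0,0,255)); cv2.line(im,(20,int((v-v0+.5)*s)),(26,int((v-v0+.5)*s)),(0,0,255))
    cv2.imwrite("pics/"+name+".png",im)
E
python3 - <<'E'
from station import *
from h import *
c=capture("top"); crop(c,240,320,170,290,5,"t1"); crop(c,320,450,180,280,6,"t2")
s=capture("side"); crop(s,250,410,200,330,5,"s1"); crop(s,240,370,160,250,6,"s2")
E
```

```text
(no output)
```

View pics/t1.png

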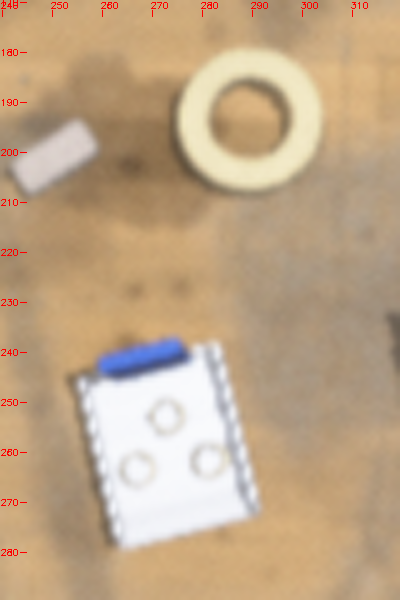

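View pics/t2.png

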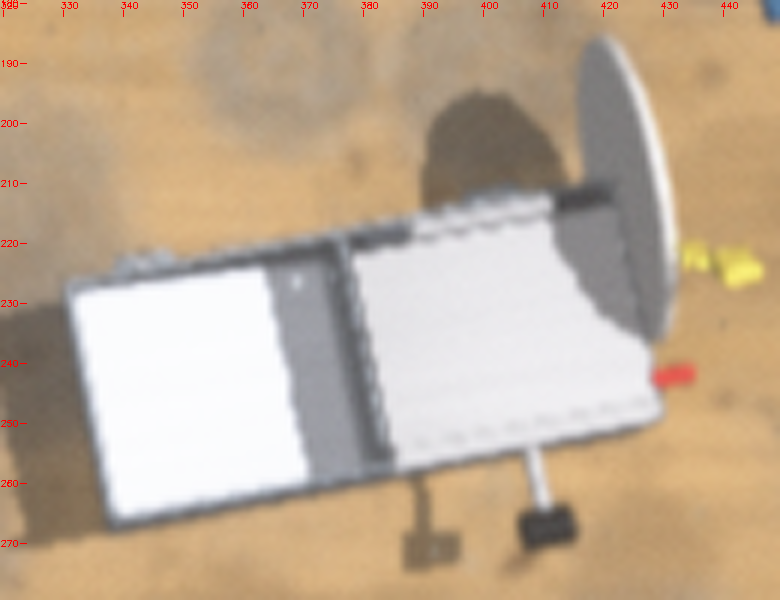

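View pics/s1.png

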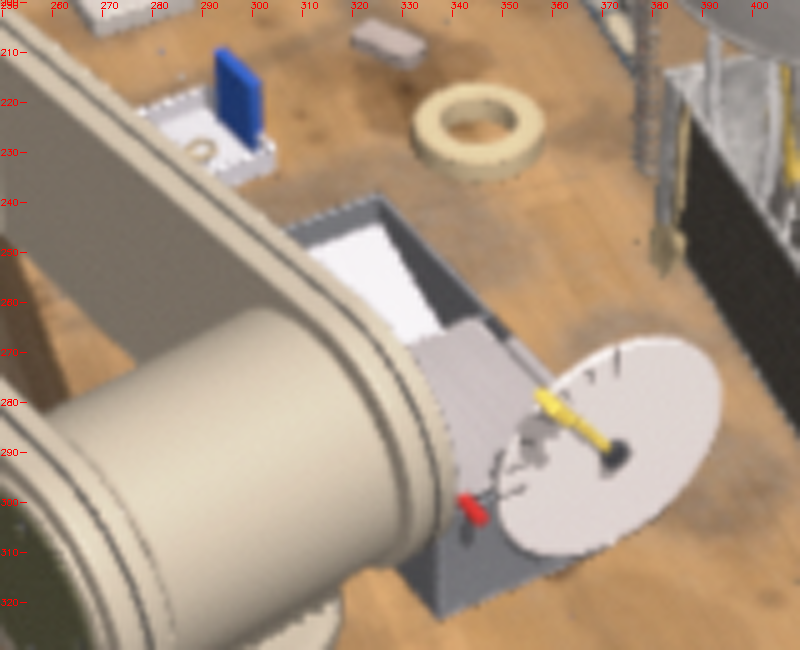

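View pics/s2.png

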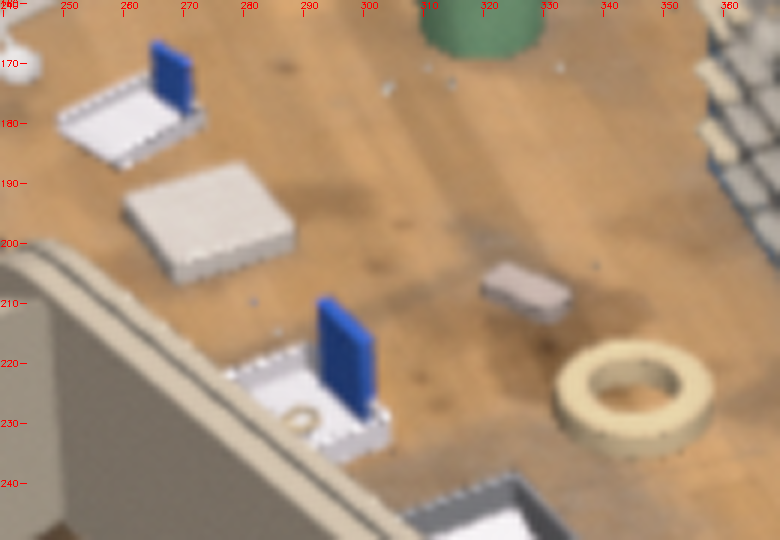

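```bash
python3 - <<'E'
from station import *
from h import *
c=capture("top"); s=capture("side")
def fit(obj,uv,x0,cams):
    f=lambda p:np.concatenate([(proj(cm,(R.from_euler('z',p[2]).apply(o*1e-3))+[p[0],p[1],0])[0]-np.array(u)) for o,u,cm in zip(obj,uv,cams)])
    r=least_squares(f,x0,loss='soft_l1'); print(r.x,np.degrees(r.x[2])); print(r.fun.reshape(-1,2).round(1).tolist()); return r.x
A=np.array
box=[A([60,135,80]),A([-60,135,100]),A([-100,-67,84]),A([-60,-135,80.])]
b=fit(box,[(331,227),(338,268),(409.5,267.5),(429.5,250)],[.35,.1,.1],[c]*4)
B=lambda o:R.from_euler('z',b[2]).apply(A(o)*1e-3)+[b[0],b[1],0]
tr=[A([-57,43,7]),A([-57,-43,7]),A([54,43,20]),A([54,-43,20.]),A([46,0,62]),]
t=fit(tr,[(263,279.5),(291,272),(255.5,245.5),(281.5,238),(267.3,241)],[.35,.3,.1],[c]*5)
for n,p in dict(mouth=(0,68,80),hinge=(51,-67,84),knob=(-100,-67,84),front=(-60,68,100)).items(): print(n,B(p).round(4))
print('side proj box', proj(s,[B((60,135,80)),B((60,-135,80)),B((-60,-135,0)),B((51,-160,84)),B((51,-140,84))]).round(1).tolist())
for y in(-140,-145,-150,-155):
  print(y,proj(s,[B((51-92,y,84))]),proj(c,[B((51-92,y,84))]))
  for a in(.5,.7,.9,1.1): print('  ',a,proj(s,B((51-92*np.cos(a),y,84+92*np.sin(a)))).round(1),proj(c,B((51-92*np.cos(a),y,84+92*np.sin(a)))).round(1))
T=lambda o:R.from_euler('z',t[2]).apply(A(o)*1e-3)+[t[0],t[1],0]
print('tab',T((46,0,45)),'lip',T((-57,0,7)), proj(s,[T((46,25,62)),T((46,-25,62)),T((54,-43,20)),T((54,-43,0))]).round(1).tolist())
for u in[(272,253),(266.5,263.5),(281,261.5)]:
  p=onplane(c,u,.009)[0]; print('ring',p.round(3),(R.from_euler('z',-t[2]).apply(p-[t[0],t[1],0])*1e3).round(0))
E
```

```text
[0.53188256 0.07003621 0.2075602 ] 11.892323392944624
[[-1.6, 0.0], [-0.4, -0.4], [0.7, 0.6], [0.9, -0.2]]
[0.47659726 0.38363607 0.26185493] 15.003182337288958
[[0.4, 0.6], [0.2, 1.0], [-1.2, -1.6], [0.7, -1.0], [-0.4, 0.3]]
mouth [0.5179 0.1366 0.08  ]
hinge [0.5956 0.015  0.084 ]
knob [ 0.4478 -0.0161  0.084 ]
front [0.4592 0.1242 0.1   ]
side proj box [[325.2, 236.9], [373.2, 287.8], [336.5, 323.3], [375.5, 293.2], [371.6, 288.9]]
-140 [[343.50536783 300.54008529]] [[430.9172361  242.83681908]]
   0.5 [[347.2 287.3]] [[433.5 237. ]]
   0.7 [[350.6 281.9]] [[433.9 232.6]]
   0.9 [[354.8 276.7]] [[433.9 227.2]]
   1.1 [[359.7 272. ]] [[433.5 221. ]]
-145 [[344.45662312 301.63735639]] [[432.63455917 242.50128442]]
   0.5 [[348.2 288.4]] [[435.3 236.6]]
   0.7 [[351.5 282.9]] [[435.7 232.2]]
   0.9 [[355.8 277.7]] [[435.7 226.8]]
   1.1 [[360.7 273. ]] [[435.3 220.7]]
-150 [[345.41172292 302.73906211]] [[434.35169869 242.16578563]]
   0.5 [[349.2 289.5]] [[437.1 236.3]]
   0.7 [[352.5 284. ]] [[437.5 231.9]]
   0.9 [[356.8 278.8]] [[437.5 226.5]]
   1.1 [[361.8 274.1]] [[437.1 220.3]]
-155 [[346.37069056 303.84522939]] [[436.06865472 241.83032269]]
   0.5 [[350.1 290.6]] [[438.8 236. ]]
   0.7 [[353.5 285.1]] [[439.3 231.5]]
   0.9 [[357.8 279.9]] [[439.4 226.1]]
   1.1 [[362.8 275.2]] [[439. 220.]]
tab [0.52102918 0.39554421 0.045     ] lip [0.42154031 0.36888033 0.007     ] [[292.5, 208.3], [300.3, 215.6], [305.6, 227.6], [305.7, 232.3]]
ring [0.492 0.387 0.009] [16. -1.  9.]
ring [0.46  0.402 0.009] [-11.  22.   9.]
ring [0.467 0.359 0.009] [-16. -21.   9.]
```

```bash
python3 - <<'E'
from station import *
from h import *
o=get_obs(); M=R.from_euler('xyz',o["tool_rot"]).as_matrix(); print(M.round(3)); print(np.degrees(np.arctan2(M[1,1],M[0,1])), o['q'][5])
t=[.5210,.3955]; print((np.array(t)-o['eef_pos'][:2])*1e3)
E
```

```text
[[-0.     0.434 -0.901]
 [ 0.001 -0.901 -0.434]
 [-1.    -0.001 -0.   ]]
-64.28725585456594 -0.08540086781359643
[260.72770944 935.91954466]
```

Call:
step_arm([
  {"dx": 15,"dy": 60,"dz": 10},
  {"dx": 32,"dy": 115,"dz": 20},
  {"dx": 50,"dy": 170,"dz": 20,"yaw": -2},
  {"dx": 65,"dy": 225,"dz": 20,"yaw": -4},
  {"dx": 80,"dy": 280,"dz": 20,"yaw": -6},
  {"dx": 95,"dy": 335,"dz": 20,"yaw": -8},
  {"dx": 110,"dy": 390,"dz": 20,"yaw": -10.7},
  {"dx": 125,"dy": 445,"dz": 20,"yaw": -10.7},
  {"dx": 140,"dy": 500,"dz": 20,"yaw": -10.7},
  {"dx": 155,"dy": 555,"dz": 20,"yaw": -10.7},
])

```text
$.rows[0]: bad value
```

Call:
step_arm([
  {"dx": 15,"dy": 55,"dz": 10,"yaw": 0},
  {"dx": 32,"dy": 110,"dz": 20,"yaw": 0},
  {"dx": 48,"dy": 165,"dz": 20,"yaw": -2},
  {"dx": 65,"dy": 220,"dz": 20,"yaw": -4},
  {"dx": 80,"dy": 275,"dz": 20,"yaw": -6},
  {"dx": 95,"dy": 330,"dz": 20,"yaw": -8},
  {"dx": 110,"dy": 385,"dz": 20,"yaw": -10.7},
  {"dx": 125,"dy": 440,"dz": 20,"yaw": -10.7},
  {"dx": 140,"dy": 495,"dz": 20,"yaw": -10.7},
  {"dx": 155,"dy": 550,"dz": 20,"yaw": -10.7},
])

```text
time_s: 1.55
eef_pos: [0.4155, 0.0115, 0.2386]
tool_rot: [-3.049, 1.57, 0.354]
ft_force: [0.9, -0.9, -0.7]
grip_width: 0.0929
```

Call:
step_arm([
  {"dx": 15,"dy": 55,"dz": 0,"yaw": 0},
  {"dx": 30,"dy": 110,"dz": 0,"yaw": 0},
  {"dx": 45,"dy": 165,"dz": 0,"yaw": 0},
  {"dx": 60,"dy": 220,"dz": 0,"yaw": 0},
  {"dx": 75,"dy": 275,"dz": 0,"yaw": 0},
  {"dx": 90,"dy": 330,"dz": -20,"yaw": 0},
  {"dx": 105.5,"dy": 384,"dz": -60,"yaw": 0},
  {"dx": 105.5,"dy": 384,"dz": -120,"yaw": 0},
  {"dx": 105.5,"dy": 384,"dz": -140,"yaw": 0},
  {"dx": 105.5,"dy": 384,"dz": -140,"yaw": 0},
])

```text
time_s: 2.8
eef_pos: [0.5199, 0.3941, 0.097]
tool_rot: [0.432, 1.568, -2.448]
ft_force: [-0.3, -0.1, 0.7]
grip_width: 0.0927
```

```bash
python3 - <<'E'
from station import *
from h import *
o=get_obs(); M=R.from_euler('xyz',o["tool_rot"]).as_matrix(); print(o['eef_pos'],M[:,0].round(3),np.degrees(np.arctan2(M[1,1],M[0,1])),o['q'].round(2))
c=capture("top"); crop(c,220,340,170,290,5,"t3")
s=capture("side"); crop(s,240,400,170,330,5,"s3")
E
```

```text
[0.5198547  0.3941443  0.09702788] [-0.002 -0.002 -1.   ] -75.01506321218925 [ 0.57  0.35  1.45 -0.    1.34  1.88]
```

View pics/t3.png

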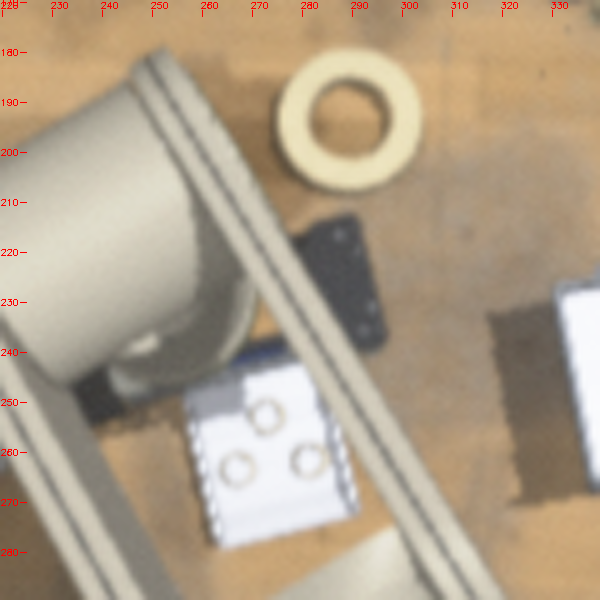

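View pics/s3.png

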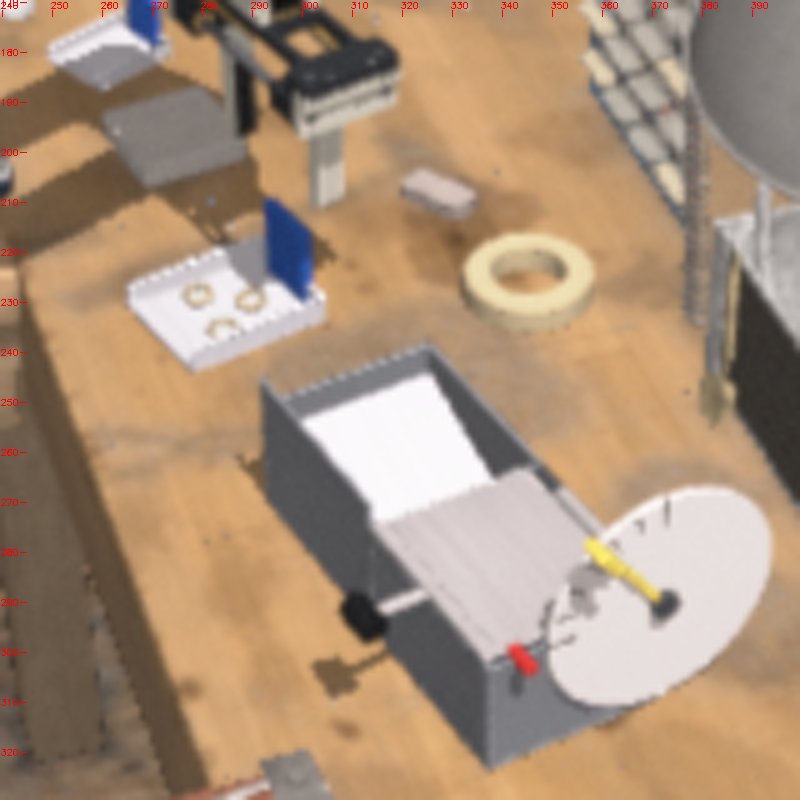

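```bash
python3 - <<'E'
from station import *
from h import *
c=capture("top"); s=capture("side")
import json
def fit(L,x0):
    f=lambda p:np.concatenate([(proj(cm,(R.from_euler('z',p[2]).apply(np.array(o)*1e-3))+[p[0],p[1],0])[0]-np.array(u)) for o,u,cm in L])
    r=least_squares(f,x0,loss='soft_l1'); print(r.x.round(4),np.degrees(r.x[2])); print(r.fun.reshape(-1,2).round(1).tolist()); return r.x
b=fit([((60,135,80),(331,227),c),((-60,135,100),(338,268),c),((-100,-67,84),(409.5,267.5),c),((-60,-135,80),(429.5,250),c),
 ((60,135,80),(324.5,238.5),s),((-60,135,100),(292,246),s),((-100,-67,84),(311.5,292.5),s),((-60,-135,80),(337,303),s),((-60,-135,0),(337,323.5),s)],[.53,.07,.2])
t=fit([((-57,43,7),(263,279.5),c),((-57,-43,7),(291,272),c),((54,43,20),(255.5,245.5),c),((54,-43,20),(281.5,238),c),((46,0,62),(267.3,241),c),
 ((46,25,62),(292.5,210),s),((46,-25,62),(300.5,215.5),s),((54,-43,20),(304,228),s),((-57,43,7),(265.5,229),s),((-57,-43,7),(278,243),s)],[.476,.384,.26])
json.dump(dict(b=b.tolist(),t=t.tolist()),open("poses.json","w"))
for n,p in dict(mouth=(0,68,80),hinge=(51,-67,84),knob=(-100,-67,84)).items(): print(n,(R.from_euler('z',b[2]).apply(np.array(p)*1e-3)+[b[0],b[1],0]).round(4))
print('tab',(R.from_euler('z',t[2]).apply([.046,0,.045])+[t[0],t[1],0]).round(4))
E
```

```text
[0.5319 0.069  0.2095] 12.002504634997232
[[-1.3, 0.1], [-0.0, -0.3], [1.2, 0.5], [1.2, -0.3], [0.7, -1.4], [-1.2, -1.5], [0.5, 0.1], [-0.2, 0.2], [-0.2, 0.1]]
[0.4769 0.3828 0.2667] 15.282215474322696
[[0.8, 0.5], [0.6, 0.9], [-1.0, -1.6], [0.8, -1.2], [-0.2, 0.3], [0.1, -1.6], [-0.1, 0.1], [1.7, -0.4], [-1.1, 0.1], [-0.9, -0.7]]
mouth [0.5177 0.1355 0.08  ]
hinge [0.5957 0.0141 0.084 ]
knob [ 0.448  -0.0173  0.084 ]
tab [0.5212 0.395  0.045 ]
```

Call:
step_arm([
  {"dx": 1,"dy": 1,"dz": -30,"yaw": 0},
  {"dx": 1.3,"dy": 1,"dz": -60,"yaw": 0},
  {"dx": 1.3,"dy": 1,"dz": -70,"yaw": 0},
  {"dx": 1.3,"dy": 1,"dz": -70,"yaw": 0},
])

```text
time_s: 3.5
eef_pos: [0.5247, 0.397, 0.0333]
tool_rot: [-2.869, 1.564, 0.534]
ft_force: [0.4, 0.2, 0.6]
grip_width: 0.0929
```

Call:
step_arm([
  {"dx": 0,"dy": 0,"dz": 0,"yaw": 0},
  {"dx": 0,"dy": 0,"dz": 0,"yaw": 0},
  {"dx": 0,"dy": 0,"dz": 0,"yaw": 0},
  {"dx": 0,"dy": 0,"dz": 0,"yaw": 0},
], fingers=1)

```text
time_s: 4.0
eef_pos: [0.5248, 0.3971, 0.0336]
tool_rot: [-2.87, 1.563, 0.532]
ft_force: [-0.2, 0.7, -0.4]
grip_width: 0.0577
```

Call:
step_arm([
  {"dx": -3.5,"dy": -2,"dz": -5,"yaw": 0},
  {"dx": -3.5,"dy": -2,"dz": -5,"yaw": 0},
  {"dx": -3.5,"dy": -2,"dz": -5,"yaw": 0},
], fingers=0.3)

```text
time_s: 4.38
eef_pos: [0.5211, 0.395, 0.0283]
tool_rot: [-2.874, 1.564, 0.529]
ft_force: [-1.0, 0.3, 0.2]
grip_width: 0.0652
```

```bash
python3 - <<'E'
from station import *
from h import *
o=get_obs(); M=R.from_euler('xyz',o["tool_rot"]).as_matrix(); print(o['eef_pos'],M[:,0].round(3),np.degrees(np.arctan2(M[1,1],M[0,1])),o['q'].round(3),o['qvel'].round(3),o['grip_width'])
s=capture("side"); crop(s,240,340,190,260,8,"s4")
E
```

```text
[0.52110921 0.39497984 0.02833965] [ 0.006  0.004 -1.   ] -75.05174855610915 [ 0.57   0.422  1.502 -0.     1.211  1.88 ] [-0.    -0.002 -0.008  0.001  0.001  0.   ] 0.0652306372945788
```

View pics/s4.png

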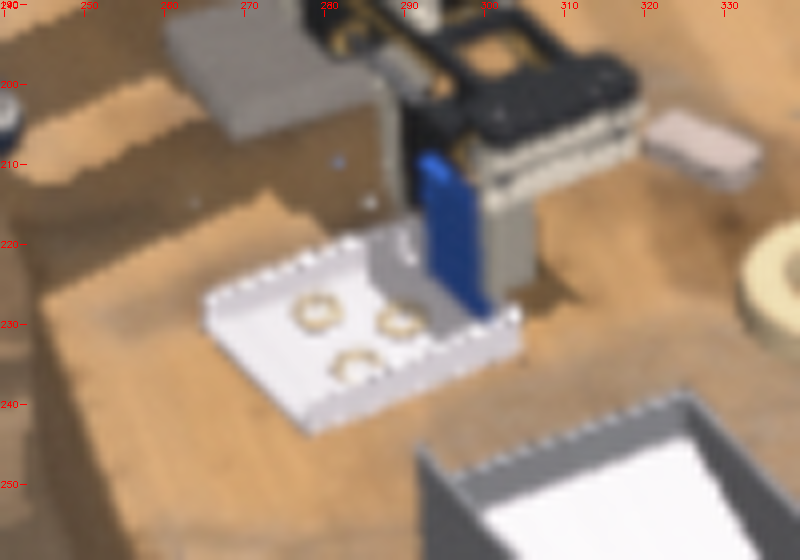

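```bash
python3 - <<'E'
from station import *
from h import *
o=get_obs(); s=capture("side"); a=np.radians(15)
x=np.array([np.cos(a),np.sin(a),0]);y=np.array([-np.sin(a),np.cos(a),0])
for d in(-7.5,0,7.5):
  for w in (-32.6,-50): print(d,w,proj(s,o['eef_pos']+x*d*1e-3+y*w*1e-3).round(1))
E
```

```text
-7.5 -32.6 [[300.  225.6]]
-7.5 -50 [[302.7 228.3]]
0 -32.6 [[301.9 224.9]]
0 -50 [[304.6 227.5]]
7.5 -32.6 [[303.8 224.1]]
7.5 -50 [[306.6 226.7]]
```

Call:
step_arm([
  {"dx": 0,"dy": 0,"dz": 0,"yaw": 0},
  {"dx": 0,"dy": 0,"dz": 0,"yaw": 0},
  {"dx": 0,"dy": 0,"dz": 0,"yaw": 0},
  {"dx": 0,"dy": 0,"dz": 0,"yaw": 0},
], fingers=1)

```text
time_s: 4.97
eef_pos: [0.5215, 0.3952, 0.0287]
tool_rot: [-2.875, 1.563, 0.527]
ft_force: [1.0, 0.2, 1.3]
grip_width: 0.0501
```

Call:
step_arm([
  {"dx": 0,"dy": 0,"dz": 4,"yaw": 0},
  {"dx": 0,"dy": 0,"dz": 8,"yaw": 0},
  {"dx": 0,"dy": 0,"dz": 12,"yaw": 0},
  {"dx": 0,"dy": 0,"dz": 12,"yaw": 0},
  {"dx": 0,"dy": 0,"dz": 12,"yaw": 0},
])

```text
time_s: 5.6
eef_pos: [0.5214, 0.3951, 0.0407]
tool_rot: [-2.877, 1.563, 0.525]
ft_force: [-1.0, 0.2, -1.8]
grip_width: 0.0496
```

```bash
python3 - <<'E'
from station import *
from h import *
o=get_obs(); print(o['eef_pos'],o['grip_width'],o['torque'],o['ft_force'])
s=capture("side"); crop(s,240,340,190,260,8,"s5")
E
```

```text
[0.52144825 0.3951426  0.04071782] 0.049633343125019394 [ 0.07336067 -0.03713948  0.01082441] [-1.03736165  0.21905346 -1.82540975]
```

View pics/s5.png

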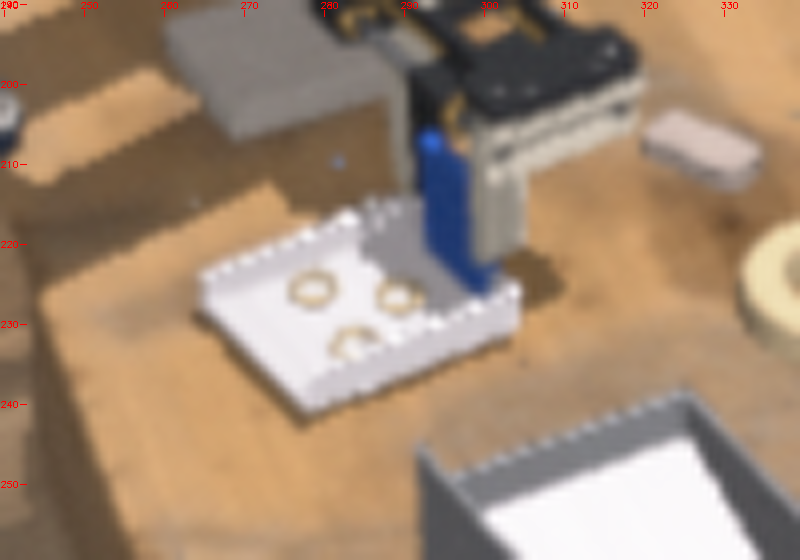

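Call:
step_arm([
  {"dx": 0,"dy": 0,"dz": 10,"yaw": 0},
  {"dx": 0,"dy": 0,"dz": 30,"yaw": 0},
  {"dx": 0,"dy": 0,"dz": 50,"yaw": 0},
  {"dx": 0,"dy": 0,"dz": 70,"yaw": 0},
  {"dx": 0,"dy": 0,"dz": 90,"yaw": 0},
  {"dx": 1,"dy": -6,"dz": 105,"yaw": -0.5},
  {"dx": 4,"dy": -20,"dz": 118,"yaw": -1},
  {"dx": 8,"dy": -40,"dz": 122,"yaw": -2},
  {"dx": 13,"dy": -65,"dz": 122,"yaw": -3.3},
  {"dx": 18,"dy": -90,"dz": 122,"yaw": -3.3},
])

```text
time_s: 6.9
eef_pos: [0.5393, 0.3027, 0.1618]
tool_rot: [-2.925, 1.565, 0.418]
ft_force: [0.1, -0.4, -2.5]
grip_width: 0.0501
```

Call:
step_arm([
  {"dx": 5,"dy": -22,"dz": 0,"yaw": 0},
  {"dx": 10,"dy": -45,"dz": 0,"yaw": 0},
  {"dx": 15,"dy": -70,"dz": 0,"yaw": 0},
  {"dx": 20,"dy": -95,"dz": 0,"yaw": 0},
  {"dx": 25,"dy": -120,"dz": 0,"yaw": 0},
  {"dx": 29,"dy": -138,"dz": 0,"yaw": 0},
  {"dx": 31,"dy": -148,"dz": 0,"yaw": 0},
  {"dx": 32,"dy": -153,"dz": 0,"yaw": 0},
  {"dx": 32,"dy": -154,"dz": 0,"yaw": 0},
  {"dx": 32,"dy": -154,"dz": 0,"yaw": 0},
])

```text
time_s: 8.15
eef_pos: [0.5712, 0.1492, 0.1618]
tool_rot: [-2.894, 1.565, 0.45]
ft_force: [-0.3, 0.4, -1.6]
grip_width: 0.0496
```

```bash
python3 - <<'E'
from station import *
from h import *
o=get_obs();  M=R.from_euler('xyz',o["tool_rot"]).as_matrix(); print(o['eef_pos'],o['grip_width'],M[:,0].round(3),np.degrees(np.arctan2(M[1,1],M[0,1])))
s=capture("side"); crop(s,250,390,190,330,5,"s6")
c=capture("top"); crop(c,290,450,170,290,5,"t6")
E
```

```text
[0.57117243 0.14924055 0.16180566] 0.04959132806486458 [ 0.006  0.003 -1.   ] -78.41779258883614
```

View pics/s6.png

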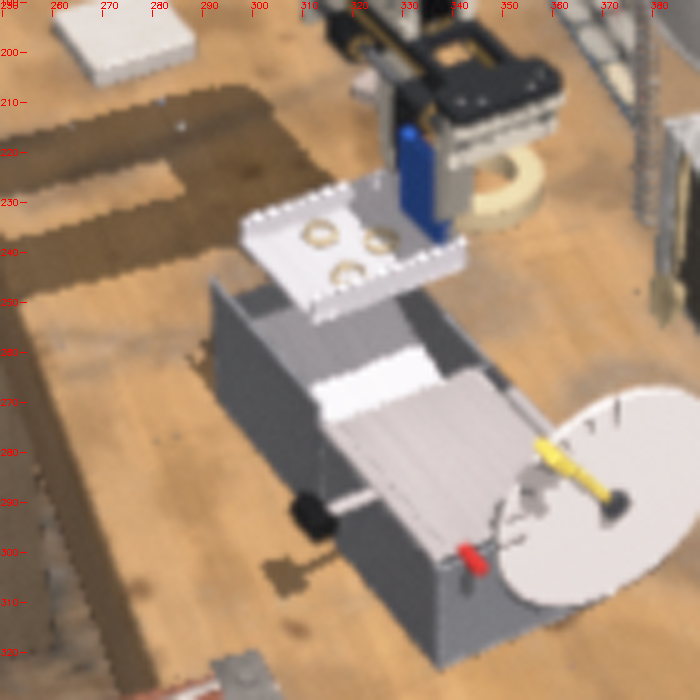

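View pics/t6.png

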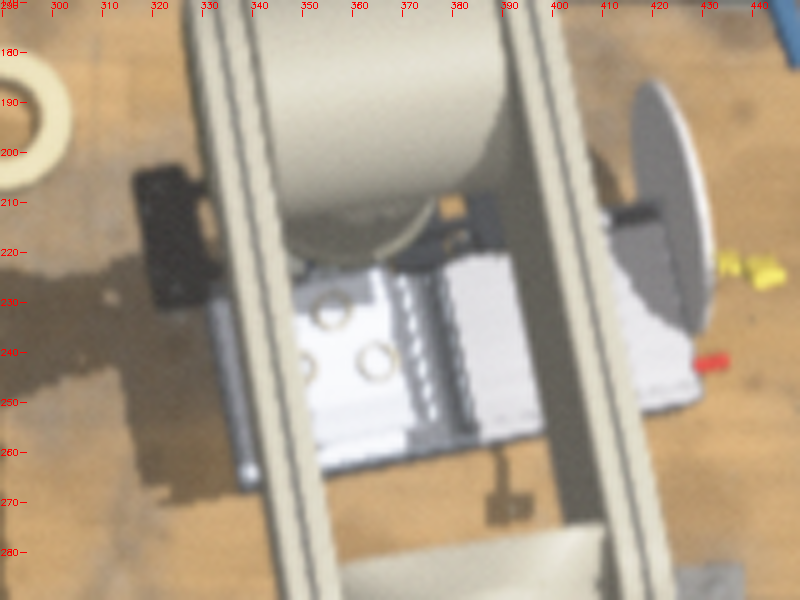

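Call:
step_arm([
  {"dx": 0,"dy": 0,"dz": -8,"yaw": 0},
  {"dx": 0,"dy": 0,"dz": -20,"yaw": 0},
  {"dx": 0,"dy": 0,"dz": -34,"yaw": 0},
  {"dx": 0,"dy": 0,"dz": -44,"yaw": 0},
  {"dx": 0,"dy": 0,"dz": -48,"yaw": 0},
  {"dx": 0,"dy": 0,"dz": -48,"yaw": 0},
  {"dx": 0,"dy": 0,"dz": -48,"yaw": 0},
])

```text
time_s: 9.12
eef_pos: [0.5716, 0.1493, 0.1144]
tool_rot: [-2.943, 1.564, 0.401]
ft_force: [0.0, -0.2, -1.9]
grip_width: 0.0499
```

```bash
cat > look.py <<'E'
from station import *
from h import *
import sys
o=get_obs();  M=R.from_euler('xyz',o["tool_rot"]).as_matrix(); print(o['time_s'],o['eef_pos'].round(4),o['grip_width'],M[:,0].round(3),np.degrees(np.arctan2(M[1,1],M[0,1])),o['ft_force'].round(1),o['torque'].round(2))
s=capture("side"); a=[int(v) for v in sys.argv[2:6]] if len(sys.argv)>2 else [270,390,190,310]
crop(s,*a,6,sys.argv[1])
E
python3 look.py s7
```

```text
9.125 [0.5716 0.1493 0.1144] 0.049872438704908616 [ 0.006  0.003 -1.   ] -78.40591679801815 [ 0.  -0.2 -1.9] [-0.04 -0.05  0.03]
```

View pics/s7.png

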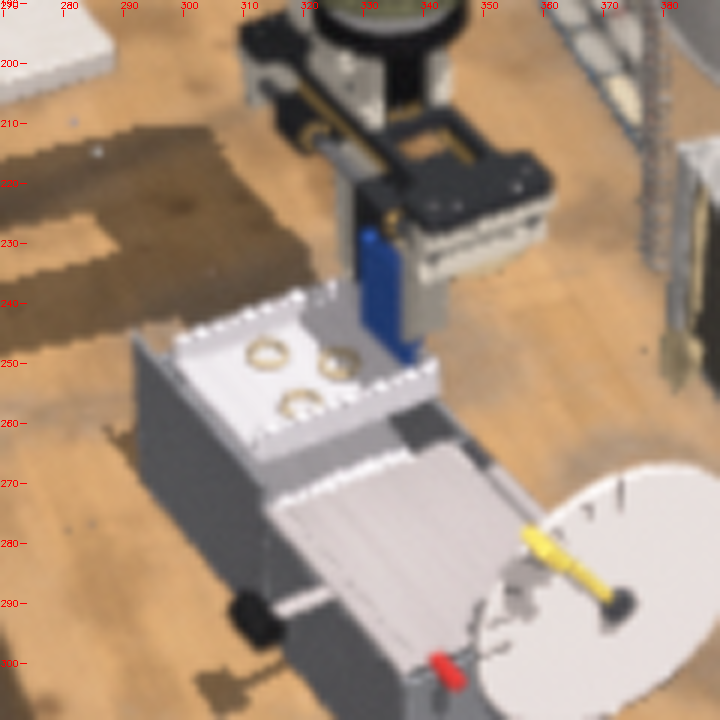

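Call:
step_arm([
  {"dx": -4,"dy": -0.8,"dz": 0,"yaw": 0},
  {"dx": -8,"dy": -1.7,"dz": 0,"yaw": 0},
  {"dx": -11,"dy": -2.3,"dz": 0,"yaw": 0},
  {"dx": -14,"dy": -3,"dz": 0,"yaw": 0},
  {"dx": -14,"dy": -3,"dz": 0,"yaw": 0},
])

```text
time_s: 9.8
eef_pos: [0.5618, 0.1467, 0.1176]
tool_rot: [-3.104, 1.553, 0.24]
ft_force: [11.7, 1.6, 0.3]
grip_width: 0.0498
```

```bash
python3 look.py s8
```

```text
9.8 [0.5618 0.1467 0.1176] 0.04976085342497975 [ 0.017  0.004 -1.   ] -78.42067155396188 [11.7  1.6  0.3] [ 0.23 -2.37  0.  ]
```

View pics/s8.png

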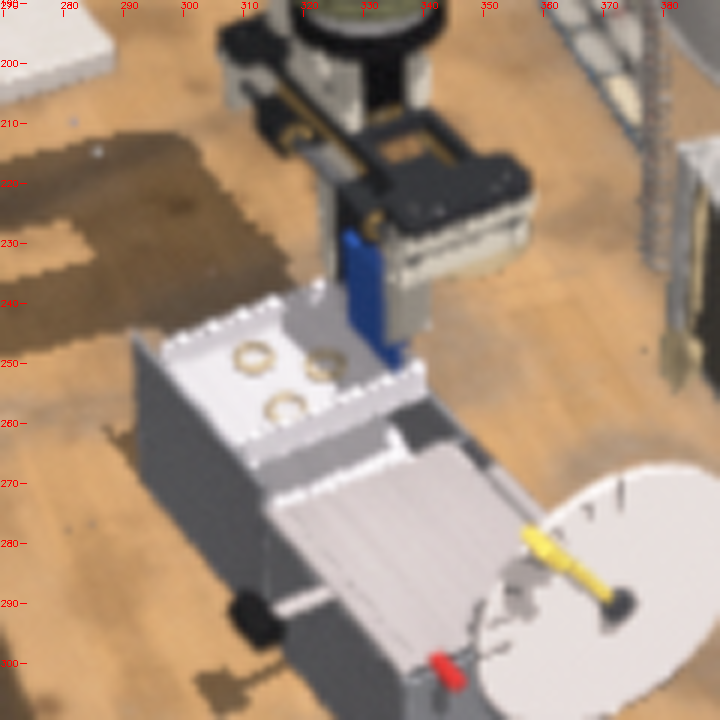

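Call:
step_arm([
  {"dx": -4,"dy": -0.8,"dz": -2,"yaw": 0},
  {"dx": -8,"dy": -1.7,"dz": -3,"yaw": 0},
  {"dx": -12,"dy": -2.5,"dz": -3,"yaw": 0},
  {"dx": -12,"dy": -2.5,"dz": -3,"yaw": 0},
])

```text
time_s: 10.35
eef_pos: [0.5553, 0.1452, 0.1189]
tool_rot: [-3.129, 1.54, 0.215]
ft_force: [15.0, 3.9, 3.5]
grip_width: 0.0501
```

```bash
python3 look.py s9
```

```text
10.35 [0.5553 0.1452 0.1189] 0.05010312131902072 [ 0.03   0.007 -1.   ] -78.42906678745207 [15.   3.9  3.5] [ 0.59 -2.81 -0.01]
```

View pics/s9.png

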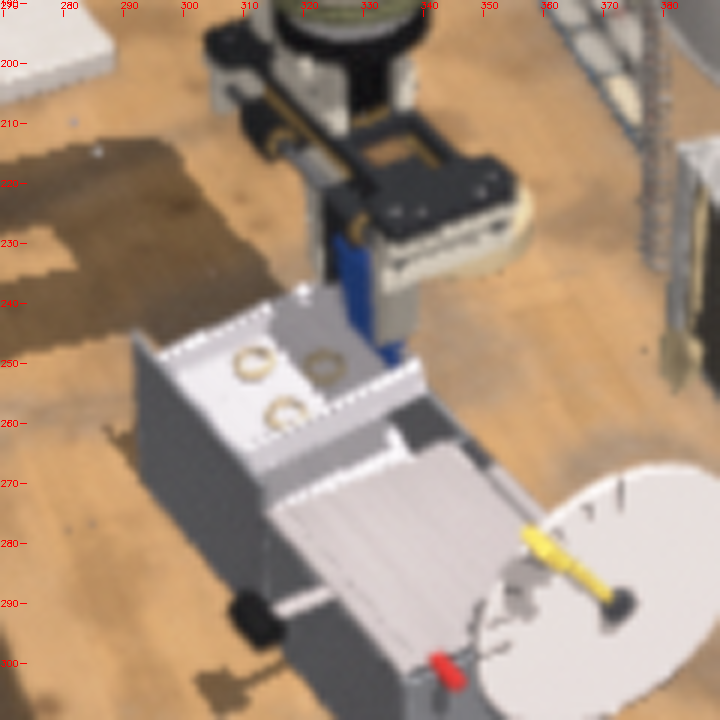

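Call:
step_arm([
  {"dx": -5,"dy": -1,"dz": 0,"yaw": 0},
  {"dx": -10,"dy": -2,"dz": 0,"yaw": 0},
  {"dx": -15,"dy": -3,"dz": 2,"yaw": 0},
  {"dx": -20,"dy": -4.2,"dz": 5,"yaw": 0},
  {"dx": -24,"dy": -5,"dz": 8,"yaw": 0},
  {"dx": -24,"dy": -5,"dz": 8,"yaw": 0},
])

```text
time_s: 11.15
eef_pos: [0.5331, 0.1404, 0.1292]
tool_rot: [-3.136, 1.534, 0.207]
ft_force: [3.7, -0.2, -0.1]
grip_width: 0.0494
```

```bash
python3 look.py s10
```

```text
11.15 [0.5331 0.1404 0.1292] 0.04937739046025022 [ 0.036  0.008 -0.999] -78.42778944089625 [ 3.7 -0.2 -0.1] [ 0.23 -0.8   0.01]
```

View pics/s10.png

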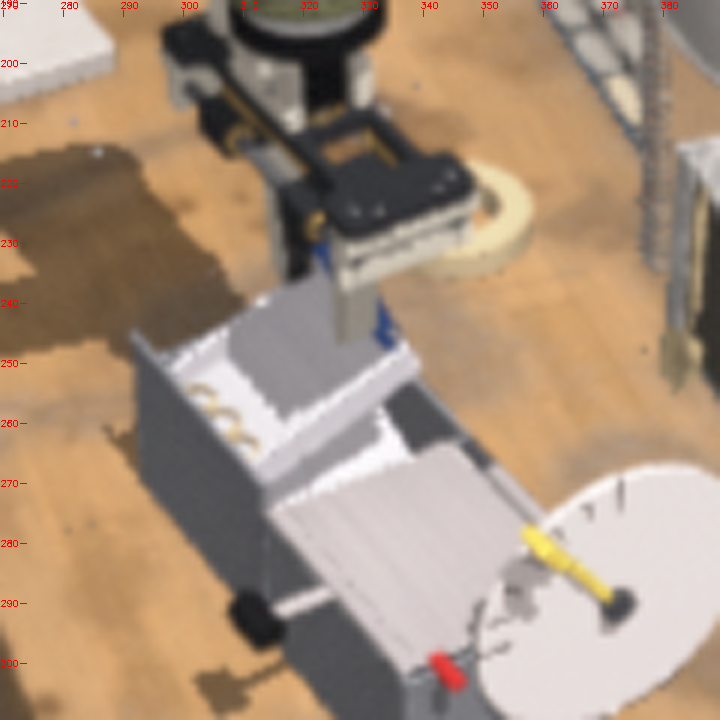

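Call:
step_arm([
  {"dx": -5,"dy": -1,"dz": 3,"yaw": 0},
  {"dx": -10,"dy": -2,"dz": 6,"yaw": 0},
  {"dx": -15,"dy": -3,"dz": 9,"yaw": 0},
  {"dx": -20,"dy": -4.2,"dz": 12,"yaw": 0},
  {"dx": -25,"dy": -5.2,"dz": 15,"yaw": 0},
  {"dx": -25,"dy": -5.2,"dz": 15,"yaw": 0},
])

```text
time_s: 11.95
eef_pos: [0.5069, 0.135, 0.1433]
tool_rot: [-3.133, 1.537, 0.21]
ft_force: [0.4, 0.2, -1.3]
grip_width: 0.0488
```

```bash
python3 look.py s11
```

```text
11.95 [0.5069 0.135  0.1433] 0.048801755958718836 [ 0.033  0.007 -0.999] -78.42923037159802 [ 0.4  0.2 -1.3] [ 0.06 -0.18 -0.01]
```

View pics/s11.png

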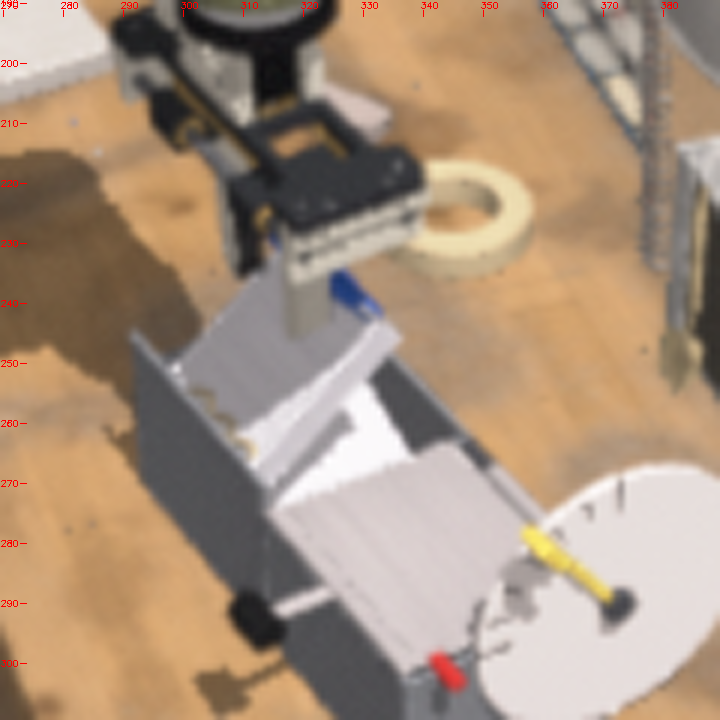

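Call:
step_arm([
  {"dx": 8,"dy": 1.7,"dz": 1,"yaw": 0},
  {"dx": 18,"dy": 3.8,"dz": 2,"yaw": 0},
  {"dx": 28,"dy": 6,"dz": 3,"yaw": 0},
  {"dx": 35,"dy": 7.5,"dz": 4,"yaw": 0},
  {"dx": 35,"dy": 7.5,"dz": 4,"yaw": 0},
  {"dx": 35,"dy": 7.5,"dz": 4,"yaw": 0},
  {"dx": 35,"dy": 7.5,"dz": 4,"yaw": 0},
])

```text
time_s: 12.88
eef_pos: [0.5419, 0.1425, 0.1471]
tool_rot: [-3.133, 1.537, 0.21]
ft_force: [-0.3, 0.2, -1.6]
grip_width: 0.0493
```

```bash
python3 look.py s12
```

```text
12.875 [0.5419 0.1425 0.1471] 0.04934606192803242 [ 0.033  0.007 -0.999] -78.43002899542134 [-0.3  0.2 -1.6] [0.02 0.07 0.04]
```

View pics/s12.png

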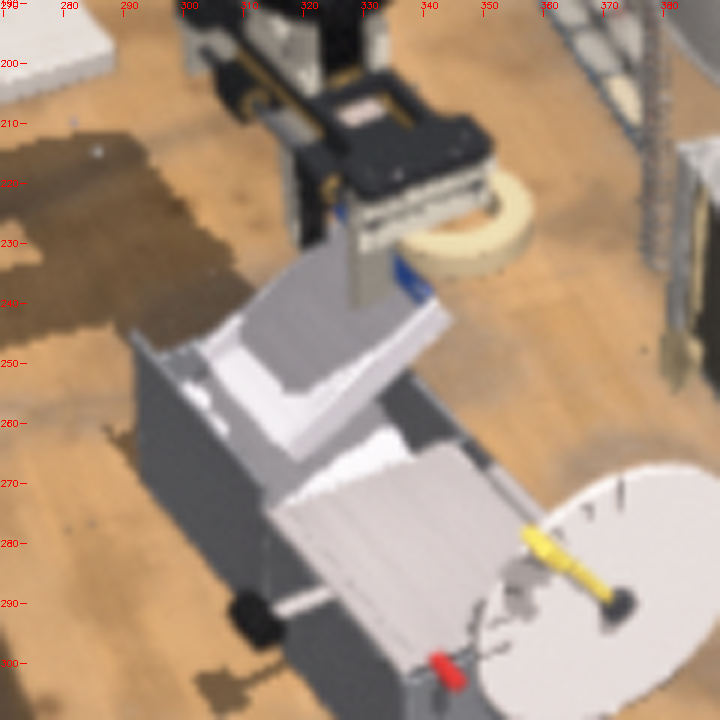

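Call:
step_arm([
  {"dx": 0,"dy": 0,"dz": 25,"yaw": 0},
  {"dx": 0,"dy": 0,"dz": 55,"yaw": 0},
  {"dx": 0,"dy": 15,"dz": 75,"yaw": 0},
  {"dx": 0,"dy": 50,"dz": 75,"yaw": 1},
  {"dx": 0,"dy": 90,"dz": 75,"yaw": 2},
  {"dx": 0,"dy": 130,"dz": 75,"yaw": 3.3},
  {"dx": 0,"dy": 170,"dz": 65,"yaw": 3.3},
  {"dx": -10,"dy": 210,"dz": 55,"yaw": 3.3},
  {"dx": -20,"dy": 240,"dz": 45,"yaw": 3.3},
  {"dx": -20,"dy": 250,"dz": 40,"yaw": 3.3},
])

```text
time_s: 14.18
eef_pos: [0.5205, 0.394, 0.1862]
tool_rot: [-3.136, 1.538, 0.267]
ft_force: [0.3, -0.5, -1.8]
grip_width: 0.049
```

```bash
python3 look.py s13 230 350 170 290; python3 - <<'E'
from station import *
from h import *
c=capture("top"); crop(c,230,390,180,290,5,"t13")
E
```

```text
14.175 [0.5205 0.394  0.1862] 0.04897072851744313 [ 0.032  0.009 -0.999] -74.99897809595943 [ 0.3 -0.5 -1.8] [ 0.01  0.04 -0.02]
```

View pics/s13.png

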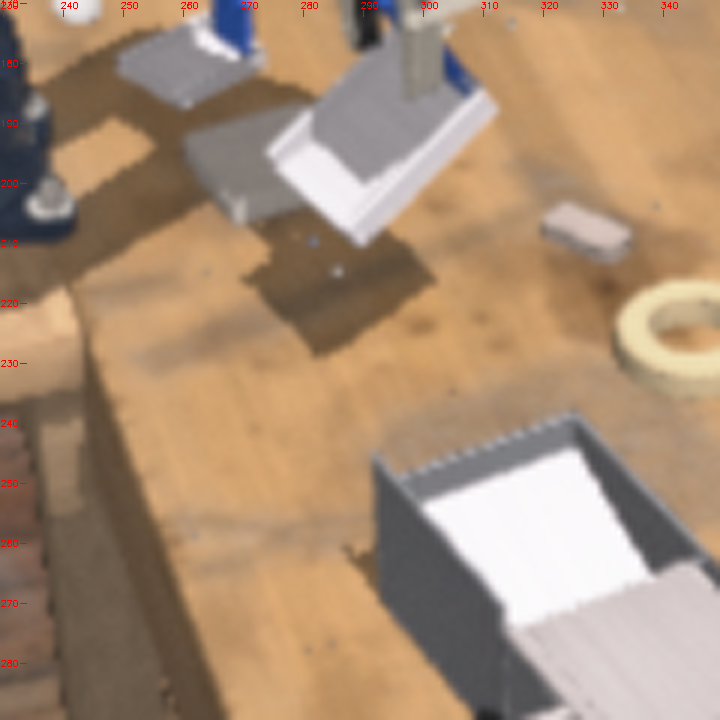

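View pics/t13.png

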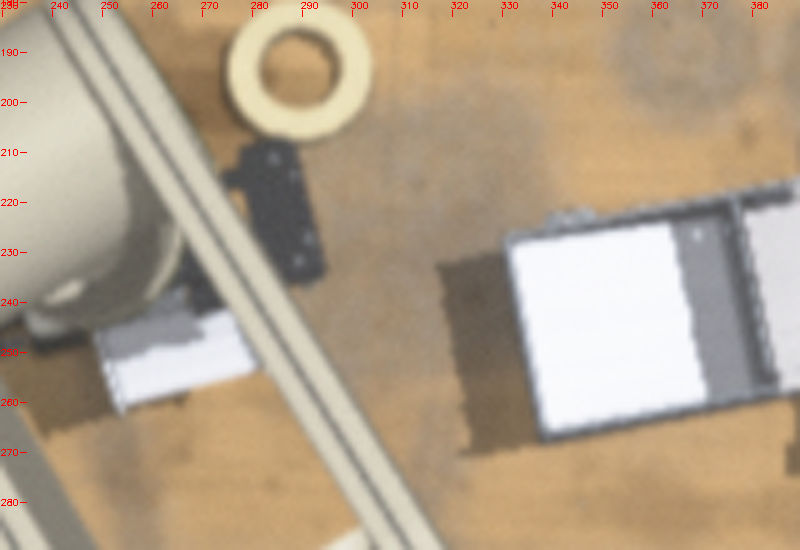

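Call:
step_arm([
  {"dx": -20,"dy": -5,"dz": -15,"yaw": 0},
  {"dx": -40,"dy": -10,"dz": -35,"yaw": 0},
  {"dx": -51,"dy": -14,"dz": -60,"yaw": 0},
  {"dx": -51,"dy": -14,"dz": -80,"yaw": 0},
  {"dx": -51,"dy": -14,"dz": -90,"yaw": 0},
  {"dx": -51,"dy": -14,"dz": -95,"yaw": 0},
  {"dx": -51,"dy": -14,"dz": -95,"yaw": 0},
])

```text
time_s: 15.15
eef_pos: [0.4709, 0.3789, 0.0914]
tool_rot: [3.135, 1.538, 0.254]
ft_force: [-0.1, -0.6, -1.1]
grip_width: 0.0487
```

```bash
python3 look.py s14 230 350 170 290
```

```text
15.15 [0.4709 0.3789 0.0914] 0.04874130530429293 [ 0.032  0.008 -0.999] -75.06799062929713 [-0.1 -0.6 -1.1] [-0.01  0.06 -0.06]
```

View pics/s14.png

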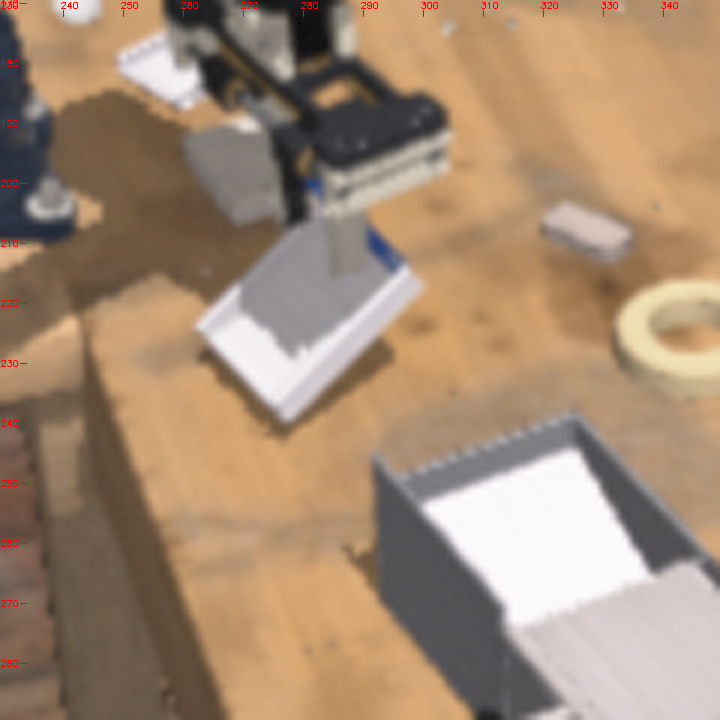

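Call:
step_arm([
  {"dx": 0,"dy": 0,"dz": -8,"yaw": 0},
  {"dx": 8,"dy": 2,"dz": -13,"yaw": 0},
  {"dx": 16,"dy": 4.4,"dz": -18,"yaw": 0},
  {"dx": 24,"dy": 6.5,"dz": -25,"yaw": 0},
  {"dx": 31,"dy": 8.3,"dz": -32,"yaw": 0},
  {"dx": 37,"dy": 10,"dz": -39,"yaw": 0},
  {"dx": 43,"dy": 11.5,"dz": -46,"yaw": 0},
  {"dx": 48,"dy": 13,"dz": -52,"yaw": 0},
  {"dx": 51,"dy": 13.5,"dz": -57,"yaw": 0},
  {"dx": 51,"dy": 13.5,"dz": -57,"yaw": 0},
])

```text
time_s: 16.45
eef_pos: [0.5217, 0.3924, 0.0342]
tool_rot: [3.134, 1.538, 0.253]
ft_force: [1.6, 0.4, 2.0]
grip_width: 0.0495
```

```bash
python3 look.py s15 230 350 170 290
```

```text
16.45 [0.5217 0.3924 0.0342] 0.049490904008893145 [ 0.032  0.008 -0.999] -75.06774795338394 [1.6 0.4 2. ] [-0.04  0.02 -0.04]
```

View pics/s15.png

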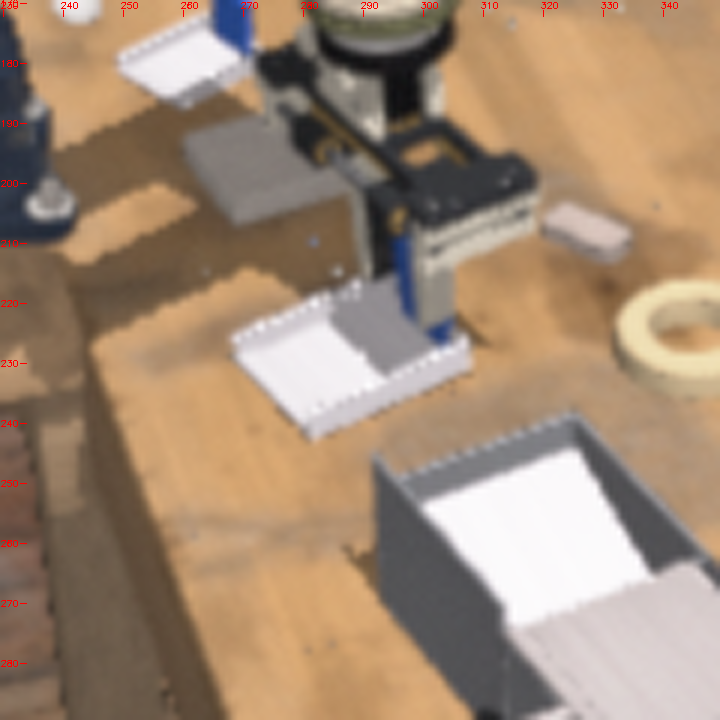

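Call:
step_arm([
  {"dx": 1,"dy": 0,"dz": -3,"yaw": 0},
  {"dx": 2,"dy": 0.5,"dz": -6,"yaw": 0},
  {"dx": 2,"dy": 0.5,"dz": -7,"yaw": 0},
  {"dx": 2,"dy": 0.5,"dz": -7,"yaw": 0},
])

```text
time_s: 17.0
eef_pos: [0.5239, 0.393, 0.0278]
tool_rot: [3.137, 1.538, 0.256]
ft_force: [1.2, -0.3, 6.0]
grip_width: 0.0488
```

Call:
step_arm([
  {"dx": 0,"dy": 0,"dz": 0,"yaw": 0},
  {"dx": 0,"dy": 0,"dz": 0,"yaw": 0},
  {"dx": 0,"dy": 0,"dz": 0,"yaw": 0},
  {"dx": 0,"dy": 0,"dz": 0,"yaw": 0},
], fingers=0)

```text
time_s: 17.5
eef_pos: [0.5236, 0.3929, 0.0275]
tool_rot: [3.13, 1.538, 0.25]
ft_force: [-0.3, -0.4, 0.7]
grip_width: 0.0843
```

Call:
step_arm([
  {"dx": 0,"dy": 0,"dz": 20,"yaw": 0},
  {"dx": 0,"dy": 0,"dz": 60,"yaw": 0},
  {"dx": 0,"dy": 0,"dz": 110,"yaw": 0},
  {"dx": 0,"dy": 0,"dz": 120,"yaw": 0},
])

```text
time_s: 18.0
eef_pos: [0.5263, 0.3947, 0.1547]
tool_rot: [-3.08, 1.529, 0.323]
ft_force: [-0.2, 0.2, -0.2]
grip_width: 0.0929
```

```bash
python3 look.py s16 230 350 170 290
```

```text
18.0 [0.5263 0.3947 0.1547] 0.09291450001160408 [ 0.04   0.013 -0.999] -75.05819749189104 [-0.2  0.2 -0.2] [-0.01  0.01 -0.01]
```

View pics/s16.png

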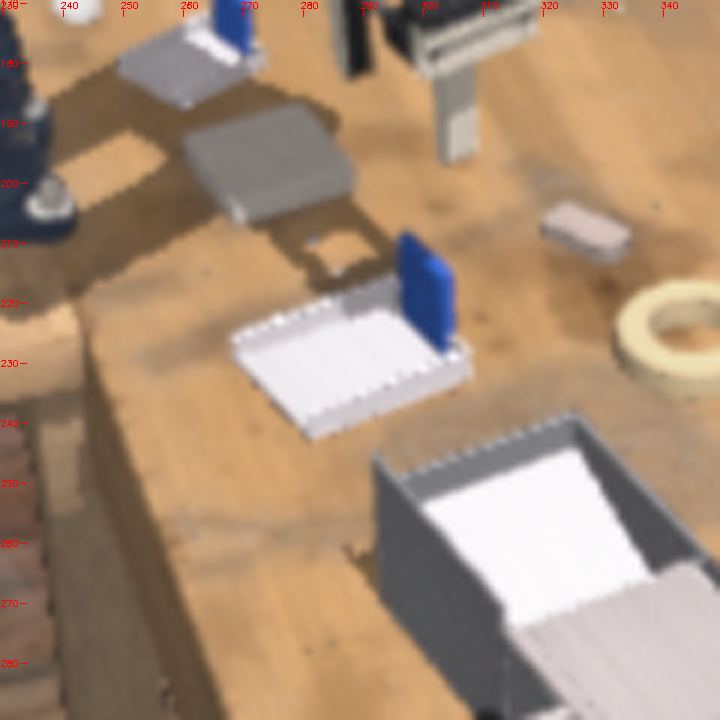

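Call:
step_arm([
  {"dx": -8,"dy": -45,"dz": 5,"yaw": -1},
  {"dx": -16,"dy": -90,"dz": 5,"yaw": -2},
  {"dx": -25,"dy": -140,"dz": 5,"yaw": -3},
  {"dx": -35,"dy": -190,"dz": 5,"yaw": -3},
  {"dx": -45,"dy": -240,"dz": 5,"yaw": -3},
  {"dx": -55,"dy": -290,"dz": 5,"yaw": -3},
  {"dx": -65,"dy": -340,"dz": 0,"yaw": -3},
  {"dx": -75,"dy": -385,"dz": -10,"yaw": -3},
  {"dx": -78,"dy": -410,"dz": -20,"yaw": -3},
  {"dx": -78,"dy": -412,"dz": -25,"yaw": -3},
], fingers=0.35)

```text
time_s: 19.3
eef_pos: [0.4467, -0.0188, 0.1274]
tool_rot: [-3.072, 1.532, 0.275]
ft_force: [0.4, -0.2, 0.6]
grip_width: 0.0603
```

```bash
python3 look.py s17 280 400 210 330;  python3 - <<'E'
from station import *
from h import *
c=capture("top"); crop(c,320,450,180,290,6,"t17")
E
```

```text
19.3 [ 0.4467 -0.0188  0.1274] 0.060330852119246034 [ 0.037  0.01  -0.999] -78.22142287206903 [ 0.4 -0.2  0.6] [-0.05  0.02 -0.02]
```

View pics/s17.png

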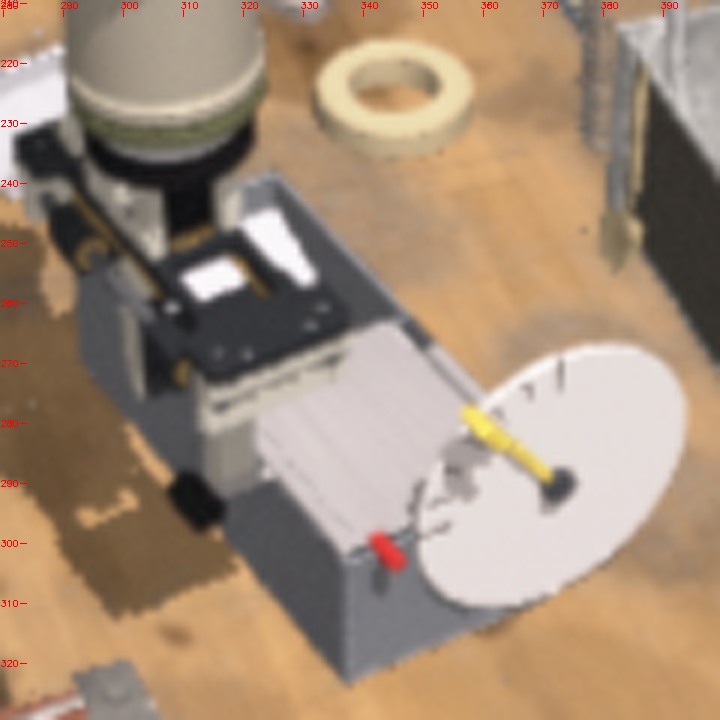

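View pics/t17.png

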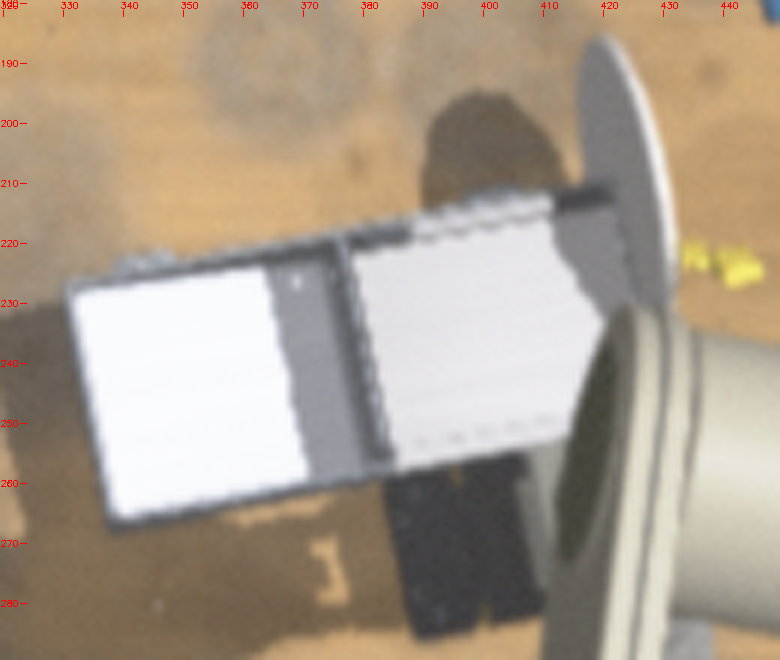

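Call:
step_arm([
  {"dx": 2,"dy": 1.5,"dz": -30,"yaw": 0},
  {"dx": 2,"dy": 1.5,"dz": -55,"yaw": 0},
  {"dx": 2,"dy": 1.5,"dz": -63,"yaw": 0},
  {"dx": 2,"dy": 1.5,"dz": -63,"yaw": 0},
])

```text
time_s: 19.9
eef_pos: [0.449, -0.0151, 0.0646]
tool_rot: [-3.047, 1.533, 0.303]
ft_force: [-0.0, 0.1, 0.7]
grip_width: 0.0604
```

```bash
python3 look.py s18 280 400 210 330
```

```text
19.9 [ 0.449  -0.0151  0.0646] 0.06040992980533086 [ 0.036  0.011 -0.999] -78.05363062077242 [-0.   0.1  0.7] [ 0.01 -0.03 -0.05]
```

View pics/s18.png

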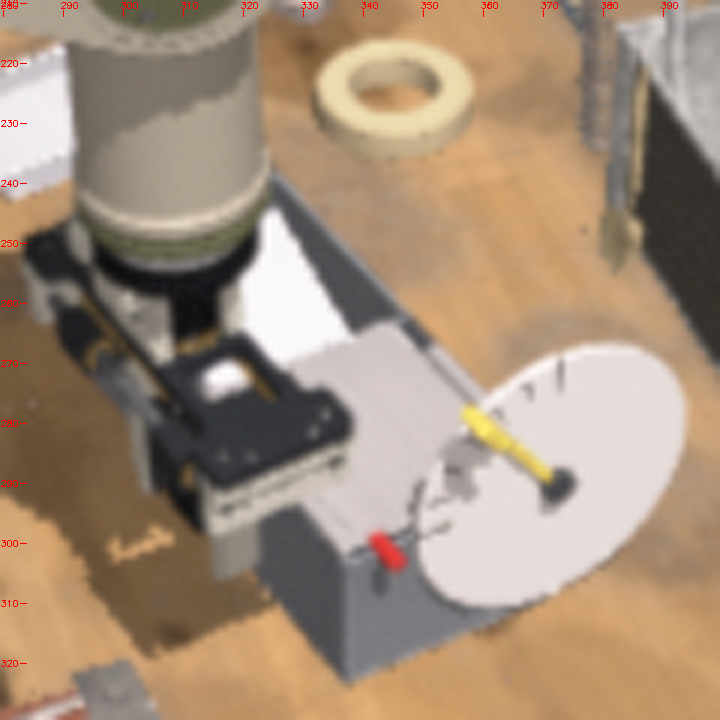

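Call:
step_arm([
  {"dx": -0.5,"dy": -2,"dz": 0,"yaw": 0},
  {"dx": -0.5,"dy": -2,"dz": 0,"yaw": 0},
  {"dx": -0.5,"dy": -2,"dz": 0,"yaw": 0},
  {"dx": -0.5,"dy": -2,"dz": 0,"yaw": 0},
  {"dx": -0.5,"dy": -2,"dz": 0,"yaw": 0},
  {"dx": -0.5,"dy": -2,"dz": 0,"yaw": 0},
], fingers=1)

```text
time_s: 20.7
eef_pos: [0.4492, -0.0177, 0.0655]
tool_rot: [-3.08, 1.531, 0.27]
ft_force: [-0.2, -3.4, 1.3]
grip_width: 0.0261
```

Call:
step_arm([
  {"dx": 0.2,"dy": 0,"dz": 7.5,"yaw": 0},
  {"dx": 0.7,"dy": 0.2,"dz": 15,"yaw": 0},
  {"dx": 3,"dy": 0.6,"dz": 30,"yaw": 0},
  {"dx": 6.6,"dy": 1.4,"dz": 44.6,"yaw": 0},
  {"dx": 11.6,"dy": 2.5,"dz": 58.8,"yaw": 0},
  {"dx": 18,"dy": 3.8,"dz": 72.4,"yaw": 0},
  {"dx": 25.8,"dy": 5.5,"dz": 85.3,"yaw": 0},
  {"dx": 34.7,"dy": 7.4,"dz": 97.3,"yaw": 0},
  {"dx": 34.7,"dy": 7.4,"dz": 97.3,"yaw": 0},
])

```text
time_s: 21.82
eef_pos: [0.4849, -0.0102, 0.1641]
tool_rot: [-3.09, 1.53, 0.26]
ft_force: [-1.6, -3.3, 1.7]
grip_width: 0.0258
```

```bash
python3 look.py s19 280 400 210 330
```

```text
21.825 [ 0.4849 -0.0102  0.1641] 0.025808636894228614 [ 0.039  0.01  -0.999] -78.05443364971644 [-1.6 -3.3  1.7] [-0.64  0.07 -0.01]
```

View pics/s19.png

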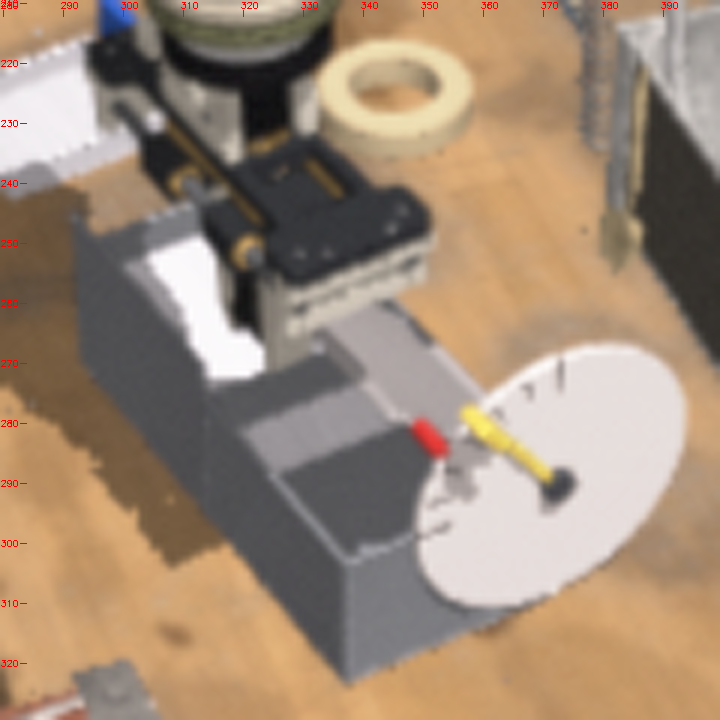

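```bash
python3 - <<'E'
from station import *
from h import *
c=capture("top"); crop(c,415,455,200,250,14,"t20")
s=capture("side"); crop(s,340,385,265,315,14,"s20")
E
```

```text
(no output)
```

View pics/t20.png

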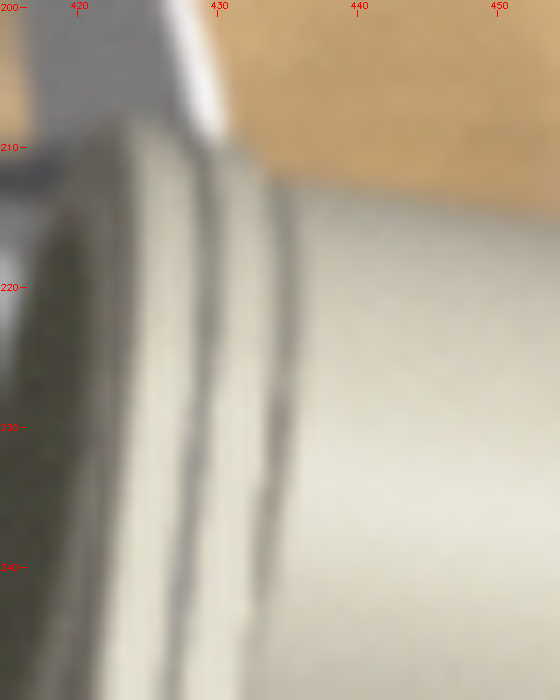

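View pics/s20.png

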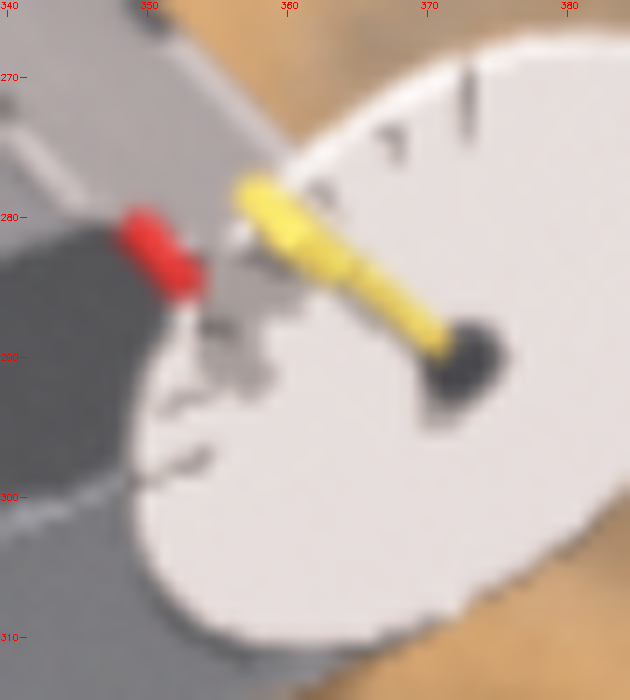

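```bash
python3 - <<'E'
from station import *
from h import *
import json
b=json.load(open('poses.json'))['b']
c=capture("top"); s=capture("side")
def tri(ut,us):
    f=lambda P:np.r_[proj(c,P)[0]-ut,proj(s,P)[0]-us]
    r=least_squares(f,[.55,-.06,.15]); q=R.from_euler('z',-b[2]).apply(r.x-[b[0],b[1],0])*1e3
    print(ut,us,'box',q.round(1),'ang',np.arctan2(q[2]-84,51-q[0]).round(3),'rad',np.hypot(q[2]-84,51-q[0]).round(1),'res',r.fun.round(1))
tri((432.7,222),(357.2,278)); tri((432.7,222),(356.5,277.3))
tri((445.7,224.5),(363.5,284))
tri((445.7,224.5),(362,282.5))
print('pointer shut'); tri((434.5,242),(346,304)); tri((428,243.2),(341.5,299.3))
E
```

```text
(432.7, 222) (357.2, 278) box [   5.7 -139.5  147.3] ang 0.95 rad 77.9 res [-0.3  1.4  1.4 -0.3]
(432.7, 222) (356.5, 277.3) box [   4.8 -138.6  149.8] ang 0.958 rad 80.4 res [-0.3  1.6  1.6 -0.4]
(445.7, 224.5) (363.5, 284) box [  -3.  -173.2  154.1] ang 0.914 rad 88.5 res [ 0.2 -0.8 -0.8  0.2]
(445.7, 224.5) (362, 282.5) box [  -4.9 -171.2  159.2] ang 0.931 rad 93.7 res [ 0.1 -0.3 -0.3  0.1]
pointer shut
(434.5, 242) (346, 304) box [ -40.2 -150.5   80.1] ang -0.043 rad 91.3 res [ 0.  -0.1 -0.1  0. ]
(428, 243.2) (341.5, 299.3) box [ -41.3 -130.6   82.2] ang -0.02 rad 92.3 res [-0.1  0.4  0.3 -0.1]
```

Call:
step_arm([
  {"dx": 7,"dy": 1.5,"dz": 8,"yaw": 0},
  {"dx": 15,"dy": 3.2,"dz": 15,"yaw": 0},
  {"dx": 23,"dy": 4.9,"dz": 22,"yaw": 0},
  {"dx": 23,"dy": 4.9,"dz": 22,"yaw": 0},
  {"dx": 23,"dy": 4.9,"dz": 22,"yaw": 0},
])

```text
time_s: 22.7
eef_pos: [0.5072, -0.0055, 0.1849]
tool_rot: [-3.089, 1.531, 0.261]
ft_force: [0.8, -4.0, -1.4]
grip_width: 0.0259
```

```bash
python3 - <<'E'
from station import *
from h import *
o=get_obs(); print(o['eef_pos'],o['ft_force'])
c=capture("top"); crop(c,410,455,200,250,12,"t21")
s=capture("side"); crop(s,340,385,260,305,16,"s21"); crop(s,270,390,210,330,6,"s22")
E
```

```text
[ 0.50715039 -0.00551404  0.1848835 ] [ 0.81112206 -3.99026329 -1.40921004]
```

View pics/s21.png

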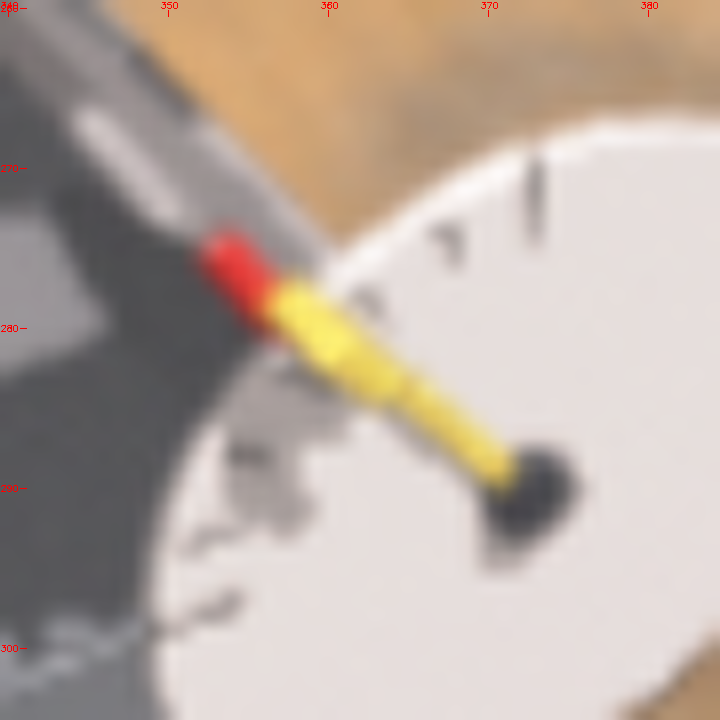

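View pics/s22.png

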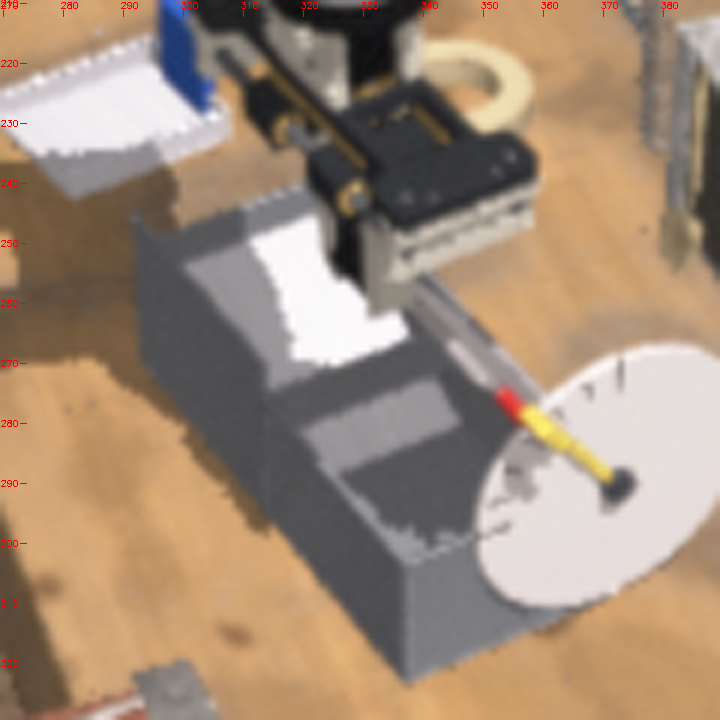

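View pics/t21.png

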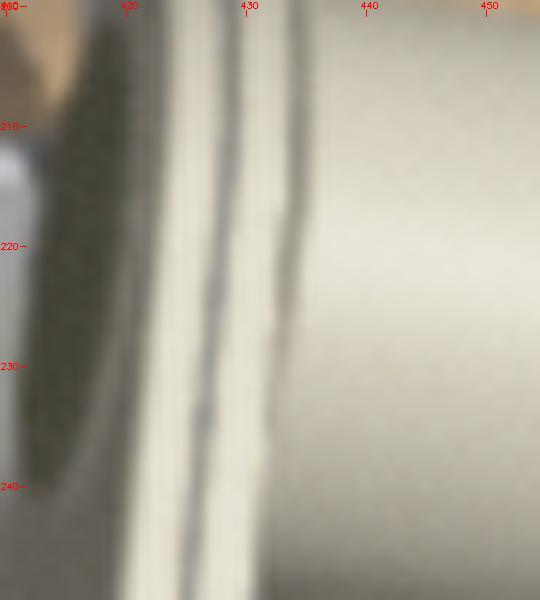

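```bash
python3 - <<'E'
from station import *
from h import *
im=capture("side")["image"][260:310,335:380].astype(float)
v,u=np.mgrid[260:310,335:380]; u=u.astype(float);v=v.astype(float)
r,g,b=im[...,0],im[...,1],im[...,2]
red=np.clip((r-np.maximum(g,b)-25)/120,0,1)*(g<r*.6); yel=np.clip((np.minimum(r,g)-b-30)/110,0,1)*(g>.75*r)
w=.67*u-.75*v; y=.75*u+.67*v
print('red w',(w*red).sum()/red.sum(),red.sum())
for lo in np.arange(450,470,2.):
    for n,m in(('r',red),('y',yel)):
        k=(y>=lo)&(y<lo+2); 
        if (m*k).sum()>1: print(lo,n,((w*m*k).sum()/(m*k).sum()).round(2),(m*k).sum().round(1))
E
```

```text
red w 30.00532104259379 13.108333333333333
450.0 r 30.2 6.2
450.0 y 44.6 2.1
452.0 r 29.71 3.8
454.0 y 32.45 4.2
456.0 y 32.82 5.5
458.0 y 31.77 5.5
460.0 y 30.85 4.4
462.0 y 31.04 2.6
464.0 y 31.68 2.3
466.0 y 31.7 2.4
468.0 y 31.74 2.5
```

```bash
python3 - <<'E'
from station import *
from h import *
import json
im=capture("side")["image"]; hsv=cv2.cvtColor(im,cv2.COLOR_RGB2HSV)
for vv in range(272,292): print(vv,' '.join('R' if (hsv[vv,uu,0]<8 or hsv[vv,uu,0]>172) and hsv[vv,uu,1]>110 else 'Y' if 20<hsv[vv,uu,0]<35 and hsv[vv,uu,1]>110 else 'o' if hsv[vv,uu,1]>110 else '.' for uu in range(348,376)))
s=capture("side"); b=json.load(open('poses.json'))['b']
B=lambda o:R.from_euler('z',b[2]).apply(np.array(o)*1e-3)+[b[0],b[1],0]
for a in (.88,.9,.92,.94,.96,.98): print(a,[proj(s,B((51-r*np.cos(a),y,84+r*np.sin(a))))[0].round(1).tolist() for r,y in((92,-131),(92,-150),(92,-165),(40,-150))])
E
```

```text
272 . . . . . . . . . . . . . . . . . . . . . . . . . . . .
273 . . . . . . . . . . . . . . . . . . . . . . . . . . . .
274 . . . . . . . . . . . . . . . . . . . . . . . . . . . .
275 . . . . . R R R . . . . . . . . . . . . . . . . . . . .
276 . . . . . R R R R . . . . . . . . . . . . . . . . . . .
277 . . . . . R R R R o . . . . . . . . . . . . . . . . . .
278 . . . . . . R R o o Y . . . . . . . . . . . . . . . . .
279 . . . . . . . R o Y Y Y Y . . . . . . . . . . . . . . .
280 . . . . . . . . R o Y Y Y Y . . . . . . . . . . . . . .
281 . . . . . . . . . . o Y Y Y Y . . . . . . . . . . . . .
282 . . . . . . . . . . . Y Y Y Y Y . . . . . . . . . . . .
283 . . . . . . . . . . . . . Y Y Y Y . . . . . . . . . . .
284 . . . . . . . . . . . . . . Y Y Y Y Y . . . . . . . . .
285 . . . . . . . . . . . . . . . . . Y Y Y . . . . . . . .
286 . . . . . . . . . . . . . . . . . . . Y Y . . . . . . .
287 . . . . . . . . . . . . . . . . . . . . Y Y . . . . . .
288 . . . . . . . . . . . . . . . . . . . . . Y Y . . . . .
289 . . . . . . . . . . . . . . . . . . . . . . Y Y . . . .
290 . . . . . . . . . . . . . . . . . . . . . . . . . . . .
291 . . . . . . . . . . . . . . . . . . . . . . . . . . . .
0.88 [[352.8, 275.5], [356.6, 279.5], [359.6, 282.8], [366.4, 286.2]]
0.9 [[353.2, 275.0], [357.0, 279.0], [360.0, 282.3], [366.6, 286.0]]
0.92 [[353.7, 274.5], [357.5, 278.5], [360.5, 281.8], [366.8, 285.8]]
0.94 [[354.2, 274.0], [358.0, 278.0], [361.0, 281.3], [367.0, 285.6]]
0.96 [[354.6, 273.5], [358.4, 277.5], [361.5, 280.8], [367.2, 285.4]]
0.98 [[355.1, 273.0], [358.9, 277.0], [362.0, 280.3], [367.4, 285.2]]
```

Call:
step_arm([
  {"dx": 1,"dy": 0.2,"dz": 0.8,"yaw": 0},
  {"dx": 1.9,"dy": 0.4,"dz": 1.5,"yaw": 0},
  {"dx": 1.9,"dy": 0.4,"dz": 1.5,"yaw": 0},
  {"dx": 1.9,"dy": 0.4,"dz": 1.5,"yaw": 0},
])

```text
time_s: 23.45
eef_pos: [0.5086, -0.0052, 0.186]
tool_rot: [-3.084, 1.531, 0.265]
ft_force: [1.3, -4.9, -3.1]
grip_width: 0.026
```

```bash
python3 - <<'E'
from station import *
from h import *
o=get_obs(); print(o['eef_pos'],o['ft_force'],o['qvel'].round(4))
d=o['eef_pos']-[.4492,-.0177,.0655]; h=d[0]*.978+d[1]*.208; print(np.arctan2(d[2],.151-h))
s=capture("side"); crop(s,340,380,262,300,18,"s23"); cv2.imwrite("pics/s24.png",s["image"][:,:,::-1])
im=s["image"]; hsv=cv2.cvtColor(im,cv2.COLOR_RGB2HSV)
for vv in range(272,286): print(vv,' '.join('R' if (hsv[vv,uu,0]<8 or hsv[vv,uu,0]>172) and hsv[vv,uu,1]>110 else 'Y' if 20<hsv[vv,uu,0]<35 and hsv[vv,uu,1]>110 else 'o' if hsv[vv,uu,1]>110 else '.' for uu in range(348,370)))
E
```

```text
[ 0.5085897  -0.00519866  0.18603016] [ 1.28099489 -4.91371967 -3.12952983] [-0.0008 -0.0008 -0.0001  0.0003  0.0003 -0.0006]
0.9277255913679527
272 . . . . . . . . . . . . . . . . . . . . . .
273 . . . . . . . . . . . . . . . . . . . . . .
274 . . . . . . R . . . . . . . . . . . . . . .
275 . . . . . R R R R . . . . . . . . . . . . .
276 . . . . . R R R R R . . . . . . . . . . . .
277 . . . . . R R R R o o . . . . . . . . . . .
278 . . . . . . R R o o Y . . . . . . . . . . .
279 . . . . . . . R o Y Y Y Y . . . . . . . . .
280 . . . . . . . . . . Y Y Y Y . . . . . . . .
281 . . . . . . . . . . . Y Y Y Y . . . . . . .
282 . . . . . . . . . . . Y Y Y Y Y . . . . . .
283 . . . . . . . . . . . . . Y Y Y Y . . . . .
284 . . . . . . . . . . . . . . Y Y Y Y Y . . .
285 . . . . . . . . . . . . . . . . . Y Y Y . .
```

View pics/s23.png

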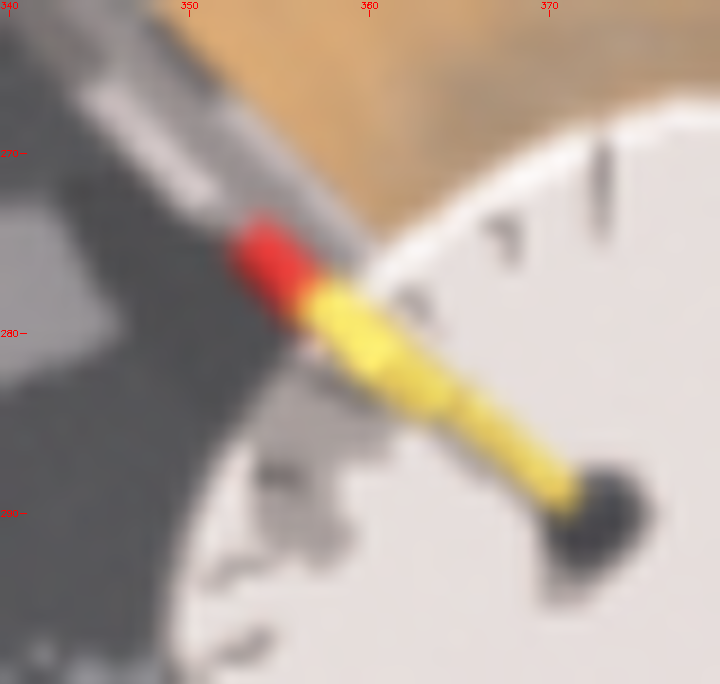

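View pics/s24.png

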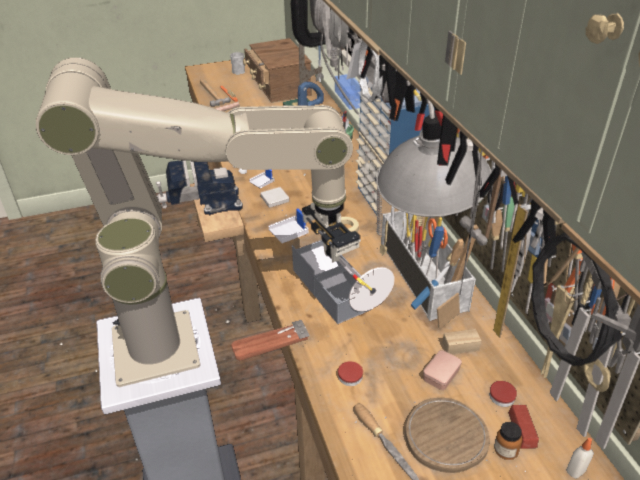

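```bash
python3 - <<'E'
from station import *
from h import *
s=capture("side"); c=capture("top")
for x in (s,c): x["image"]=np.clip(x["image"].astype(float)*1.6,0,255).astype(np.uint8)
crop(s,285,365,235,305,9,"s25"); crop(c,320,440,195,280,6,"t25")
E
```

```text
(no output)
```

View pics/s25.png

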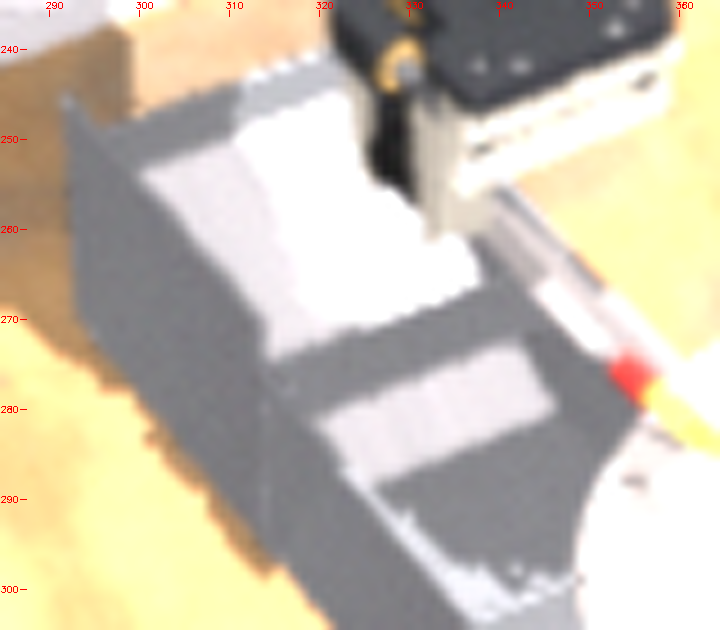

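View pics/t25.png

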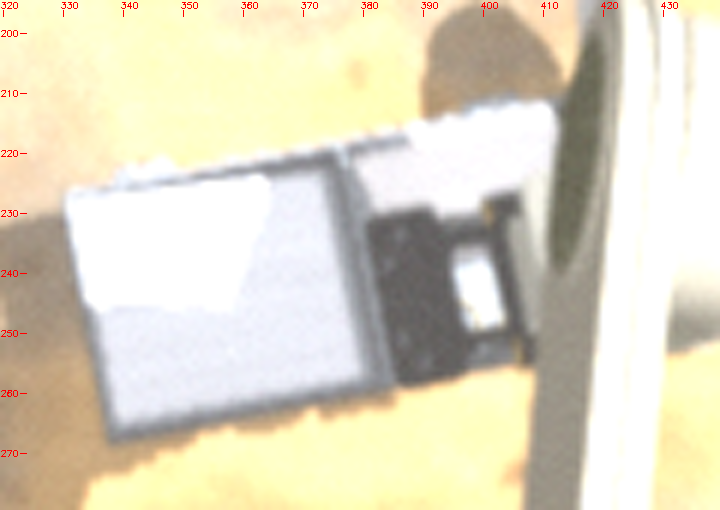

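```bash
python3 - <<'E'
from station import *
print(finish_job())
E
```

```text
the job is handed in; nothing more can be done
None
```

The rings went into the counting box, the tray is back on the bench, and the gripper is holding the flap up at the yellow mark. I handed the job in at about 23.5 s.

- **Rings:** I gripped the tray by its blue tab. Because the arm could not pitch the tool, I tipped the tray by pulling its lip against the inside of the mouth's front wall. I then drew the tray back so the rings slid off into the mouth. The fingers stayed on the tab throughout.
- **Tray:** It was set down empty and flat near where it started, and released.
- **Flap:** The gripper took the black knob by its two ends and followed the knob's arc to about 0.93 rad. I estimate the mark at about 0.92 to 0.93 rad. In the last side picture the red pointer runs straight into the yellow mark. The pad opening of 26 mm and small forces (under 6 N) showed the knob firmly held.

**Not fully confirmed:**
- I did not see the rings after they dropped. They are gone from the tray, and I saw none on the bench or the ramp. The bay under the flap was in shadow and partly hidden, so I take it they slid in there.
- The pointer could only be checked in the side view, because the arm blocked the top view.
- I did not measure the positions of the tape roll, tin and eraser. In the pictures they look unmoved.

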